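# Lock the sewing machine's handwheel at its timing mark

### The job

Lock the leather sewing machine's handwheel at its timing mark: take the steel locking pin from the wooden block, set it in the bushing above the wheel, and turn the wheel by its rim until the engraved mark faces the fixed pointer and the pin drops fully home in the notch. Then try the wheel against the pin, firmly enough to feel that it is locked but gently, because the slim pin bends easily, and let go of everything. Leave the other tools on the bench as they are.

Things in the scene. Friction and masses are not known exactly. Their poses are not given: they have to be found in the camera images.
- sewing_machine: Flat-bed leather sewing machine, cream, 0.55 m long, fixed. Origin on the bench surface (height 0) right under the bushing's bore. Its level shaft runs along its y axis 190 mm up; +y points from the wheel to the needle end, +x away from the operator (the robot stands on the operator's side), z up. Arm top 240 mm high; casting beside the bushing 277 mm.
- handwheel: Handwheel on the shaft: origin on the shaft axis under the bushing, axes as the machine's when the mark is at the pointer. Starts 23 to 49 degrees short of that, mark on the side away from the operator: turn its top towards the operator (machine -x). Stays where left; steady friction 0.15 N m, about 2 N at the rim. Stops 90 degrees either way from the mark.
- hub (a point): Fixed point on the shaft axis in the middle of the hand rim, 190 mm up, at machine y -67 mm. The black hand rim is a flat-sided disc, radius 90 mm, 24 mm thick (machine y -79 to -55 mm), its top 280 mm up and free on both sides for a pinch from above. Between it and the bushing's block lie only a hub of radius 30 mm (24 mm long) and the belt pulley, radius 50 mm.
- notch (a point): Middle of the mouth of the only notch in the bright steel indexing flange of the wheel (radius 66 mm, 18 mm wide, machine y -9 to +9 mm); turns with it. The notch runs straight across the flange, 10 mm wide, 12 mm deep. It is right under the bushing, at the very top, when the mark faces the pointer.
- timing_mark (a point): The engraved mark, a dark line 2.6 mm wide across the whole outer face of the indexing flange, 20 degrees (0.35 rad) round from the notch, on the side away from the operator. This point turns with the wheel, at the middle of the line, 68.8 mm from the shaft axis (2.8 mm off the flange), so that it meets the pointer's tip.
- pointer_tip (a point): Tip of the fixed pointer, a dark steel cone 9 mm thick and 20 mm long beside the bushing on the side away from the operator, aimed at the shaft, 20 degrees past the top, just clear of the indexing flange.
- bushing (a point): Centre of the upper mouth of the pin bushing, a bright steel block 36 x 30 x 18 mm (machine x, y, z) fixed to the machine over the indexing flange; 277 mm up. Its vertical bore goes right through, 9.4 mm wide with a 1.5 mm chamfer, so the pin has up to 1 mm of play; the flange's surface is 21 mm below this point.
- lock_pin: Locking pin, bright steel, 80 to 110 g: plain shank of 8 mm diameter, 30 mm long, with chamfered foot, under a ribbed round head of 22 mm diameter, 26 mm high (56 mm in all). Origin at the middle of its foot, z along it to the head. Starts upright in the wooden block, head on the block's top. A press of 15 N between wheel and pin bends it; 5 to 10 N is enough to feel the lock.
- pin_head (a point): Centre of the top of the pin's head. With the pin in the bushing and the notch elsewhere, its foot rests on the flange and the head stands 9 mm above the bushing; as the notch comes under it, it drops by its own weight until the head sits on the bushing (foot 30 mm below the mouth, 3 mm clear of the notch's bottom; this point then 303 mm up).
- tool_block: Wooden tool block, fixed, 170 x 60 x 45 mm, origin under its middle. Three holes, 9.4 mm wide, in a row along its x axis at -50, 0 and +50 mm, one for the pin and two for punches; which is where varies.
- punch_a: Bystander: dark steel drive punch standing in the block, 12 mm thick, 50 mm of it above the block; origin at its foot.
- punch_b: Bystander: a second punch like the first.
- glue_jar: Bystander: amber glass jar with black lid, 60 mm across, 95 mm tall; origin under its middle.
- weight: Bystander: dark steel weight lying on the mat, 120 x 45 x 30 mm; origin under its middle.

How it is judged:
On the way, in this order (a step that is already met when the one before it is completed fails the run):
1. the locking pin stands in the bushing (foot more than 12 mm below its mouth) (horizontal distance between lock_pin and bushing below 0.004 m and z of lock_pin in the frame of bushing below -0.012 m), for 0.2 s.
2. with the pin home and the mark at the pointer, the wheel is tried against the pin: it bears on the pin with more than 4 N for 0.2 s (horizontal distance between lock_pin and bushing below 0.004 m and z of lock_pin in the frame of bushing below -0.0275 m and angle between lock_pin's own z axis and vertical below 0.12 rad and distance between timing_mark and pointer_tip below 0.004 m and contact force between lock_pin and handwheel above 4 N), for 0.2 s.
At the end, for the whole second after the job is handed in: The pin is upright in the bushing and fully home (its foot at least 27.5 mm below the bushing's mouth, head down on it to within 2.5 mm), the engraved mark is within 4 mm of the pointer's tip, wheel and pin are at rest (horizontal distance between lock_pin and bushing below 0.004 m and z of lock_pin in the frame of bushing below -0.0275 m and angle between lock_pin's own z axis and vertical below 0.12 rad and distance between timing_mark and pointer_tip below 0.004 m and linear speed of lock_pin below 0.02 m/s and angular speed of handwheel below 0.05 rad/s); the robot touches nothing.
It fails at once if the pin is bent: more than 15 N between pin and wheel (contact force between lock_pin and handwheel above 15 N).
It fails at once if a bystander is disturbed (moved more than 25 mm) (distance of any of punch_a, punch_b, glue_jar, weight from where it was at the start of the episode above 0.025 m).
It also fails if it takes over 64 s, if anything falls off the work surface, if the arm or the gripper's body presses on something with over 40 N, if the wrist force passes 120 N, or if a joint passes its speed limit or range.

### The arm

A 6-joint arm with a two-finger parallel gripper is mounted at the origin on the work surface. World frame = base frame: x ahead of the robot, y to its left, z up, the work surface at z = 0. Lengths are in m, angles in rad, forces in N, time in s.
With the tool pointing down it reaches from about 0.25 to 0.725 m from the base axis. Payload 4 kg.
Tool frame: the origin (TCP) lies where the fingers leave the gripper's body, on its centre line; the fingertips stand 73 mm ahead of it and the grasp point (between the pads) lies 54 mm ahead of it (bot.tip_reach is the z of the fingertips in the tool frame, in m); z points along the fingers, x is the direction in which the jaws open and shut, and the axes are right-handed (so a half turn about z gives the same grasp; the last joint's range is limited). The gripper opens to 85 mm and grips with 20 to 120 N. Pads are 22 mm wide; open, the fingers measure 114 mm over their backs; the gripper's body (76 mm by 85 mm) begins 54 mm behind the grasp point. The pads swing forward as they close: fully open they stand 13 mm farther back than shut.
Start: joints at [1.196, 0.241, 0.005, 1.335, 0, 1.571], TCP at [0.183, 0.465, 0.304] pointing down, gripper open.
Joint ranges: [-2.72, 2.72], [-1.05, 1.87], [-1.09, 1.28], [-1.99, 2.15], [-1.42, 1.44], [-3.14, 3.14]. Speed limits (rad/s): [2.79, 2.79, 3.14, 3.14, 3.14, 3.14].

### API

Orientations are given as a unit quaternion [x, y, z, w].
In Python, from workcell import bot, vision, job_done gives the robot as it stands.
- The arm moves only by the tool drive_tool, never from a script. Its argument "steps" is one flat list of numbers, 7 for each row, row after row: the shift along the tool's x, y, z in m, then the turn, a rotation vector about the tool's x, y, z in degrees, then the closure, from -1 (fully open) to 1 (shut). A call has 1 to 8 rows; each row shifts and turns the commanded pose from where the row before left it, along the tool's axes as they then stand; what a row does not reach is not made up. A row lasts 1/12 s, in which the tool goes at most 41.7 mm and 7.16 degrees, less where a joint would pass 70% of its speed; a pose out of reach is approached as far as the arm can. A call is refused whole if a number of a shift passes 0.0417 or a number of a turn 7.16, either way. A call with a gripper value outside its range is refused whole. The fingers move at their own pace and stop on an object; the grip force is fixed at half the most. Time passes only in rows, so rows that do not move let the fingers close. It gives the time, the measured TCP pose, the force and the opening at its end, in the units of the state.
- bot.get_obs(): the state, without advancing time (a new reading comes with each control period).
- vision.camera(name): name is "scene" or "top" or "wrist"; returns (picture, depth): 384x512x3 uint8, red, green, blue; 384x512 float32, m along the optical axis (not along the pixel's ray), 0 where there is no reading.
- vision.camera_model(name): a dict with "mtx" (3x3 intrinsics, pixels), "rvec" (rotation vector, rad) and "tvec" (3), from world to camera coordinates, as OpenCV has them. Camera axes: x right, y down, z forward; pixel columns grow to the right and rows downward; lengths in m; the calibration is good to about 2 mm. A picture is of the moment at which its call begins: read the wrist's pose just before it. camera_model takes no time and is no camera call; for the wrist camera it gives the pose at the moment of the call.
- job_done(): hands the job in, once; it reports no verdict.
The state is a dict: "clock": time; "joint_pos": joint angles; "joint_vel": joint speeds; "tau": joint torques, N m; "eef_pos": TCP position; "tool_rot": TCP orientation; "ft_force": force on the tool from outside, world axes, zero at the start; "ft_torque": the same for the moment, N m; "grip_width": finger opening in m.
Only numpy, scipy, OpenCV 4.12 (cv2) and the standard library are available. Lean on these libraries where they do the work, as an engineer would, in place of code of your own. Each camera call takes 0.05 s, during which the arm holds its last target.

## Working session

There is one attempt and no reset: what is moved stays moved. The work goes in short steps, Python scripts to look and compute and a tool call to move; the robot and the scene stay as the last step left them, time stands still between calls to the robot, and variables do not carry over. Pictures are saved under pics/ and viewed, and the job is handed in when it is done.

Besides the shell and the picture viewer there is one more tool, called after "Request:" as name(argument=value, ...) on one line, values as JSON. drive_tool: Moves the arm, as the interface text tells. Its arguments: {"type":"object","properties":{"steps":{"type":"array"}},"required":["steps"]}

```bash
ls; mkdir -p pics
cat > h.py <<'E'
import numpy as np, cv2
from scipy.spatial.transform import Rotation as R
from workcell import bot, vision, job_done
def cam(n):
    m=vision.camera_model(n); K=np.array(m["mtx"],float).reshape(3,3); Rm=cv2.Rodrigues(np.array(m["rvec"],float))[0]; t=np.array(m["tvec"],float).ravel()
    return K,Rm,t
def take(n,fn):
    c=cam(n); im,d=vision.camera(n)
    cv2.imwrite("pics/%s.png"%fn,cv2.cvtColor(im,cv2.COLOR_RGB2BGR)); np.savez("pics/%s.npz"%fn,im=im,d=d,K=c[0],R=c[1],t=c[2])
    return im,d,c
def load(fn):
    z=np.load("pics/%s.npz"%fn); return z["im"],z["d"],(z["K"],z["R"],z["t"])
def cloud(d,c):
    K,Rm,t=c; v,u=np.mgrid[:d.shape[0],:d.shape[1]]
    p=np.stack([(u-K[0,2])/K[0,0]*d,(v-K[1,2])/K[1,1]*d,d],-1)
    return (p-t)@Rm
def ray(u,v,c):
    K,Rm,t=c; return -Rm.T@t, Rm.T@np.array([(u-K[0,2])/K[0,0],(v-K[1,2])/K[1,1],1])
def onz(u,v,z,c):
    o,r=ray(u,v,c); return o+r*(z-o[2])/r[2]
def proj(p,c):
    K,Rm,t=c; q=K@(Rm@np.asarray(p,float)+t); return q[:2]/q[2]
E
python3 - <<'E'
from h import *
o=bot.get_obs(); print({k:np.round(v,4) for k,v in o.items()}, bot.tip_reach)
for n in("scene","top","wrist"):
    im,d,c=take(n,n+"0"); print(n,c[0][0,0],-c[1].T@c[2], c[1][2])
E
```

```text
pics
{'clock': np.float64(0.0), 'joint_pos': array([ 1.196 ,  0.2414,  0.0037,  1.3352, -0.    ,  1.5708]), 'joint_vel': array([ 0.0004,  0.001 , -0.0018, -0.0001,  0.0007, -0.0004]), 'tau': array([ 1.60000e-03, -3.72324e+01,  2.52405e+01,  1.70000e-02,
        1.00000e-04, -0.00000e+00]), 'eef_pos': array([0.1829, 0.4649, 0.303 ]), 'tool_rot': array([ 8.265e-01,  5.630e-01, -9.000e-04,  6.000e-04]), 'ft_force': array([-0.4938, -0.4405, -0.7926]), 'ft_torque': array([0.0044, 0.0169, 0.0324]), 'grip_width': np.float64(0.0851)} 0.0726
scene 368.667184655404 [ 1.15878342 -0.38192836  0.8432461 ] [-0.62575854  0.38235714 -0.67987445]
top 382.3274891862212 [ 0.37991194 -0.02952742  1.41125166] [ 0.13033727 -0.00238665 -0.99146684]
wrist 278.33074697885763 [0.11898556 0.48938708 0.37302813] [ 0.24821789 -0.09992458 -0.96353669]
```

View pics/scene0.png

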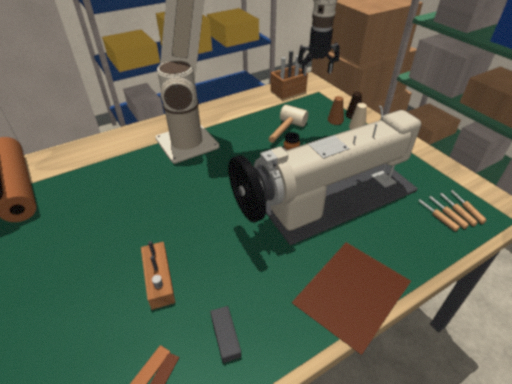

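View pics/top0.png

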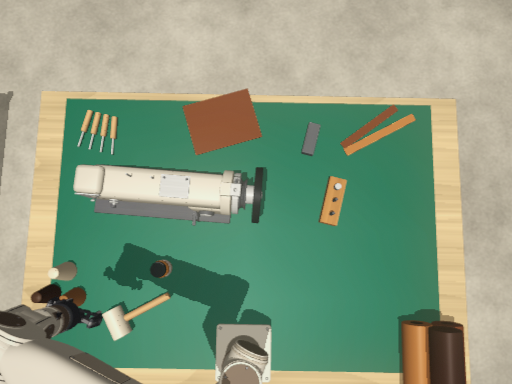

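View pics/wrist0.png

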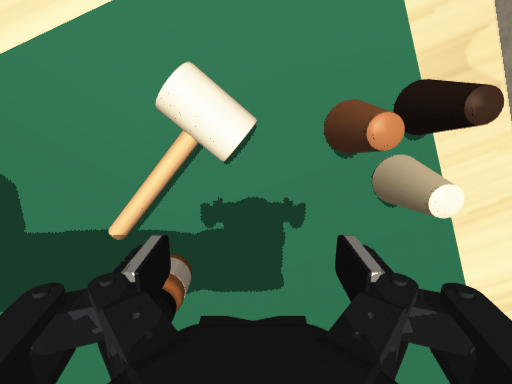

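The top view has world +x up and +y to the left. The machine's wheel is near (258,195), and the bright pin head is in the far hole of the block at (338,187). The scene view agrees, with the pin at (157,281).

Run:
```python
from h import *
for n,b in(("top0",(215,150,130,85)),("scene0",(220,130,110,90))):
    im,d,c=load(n); x,y,w,h=b
    cv2.imwrite("pics/z_%s.png"%n,cv2.resize(cv2.cvtColor(im[y:y+h,x:x+w],cv2.COLOR_RGB2BGR),None,fx=6,fy=6,interpolation=cv2.INTER_CUBIC))
im,d,c=load("top0"); P=cloud(d,c)
print(P[187,338],P[200,260],P[185,190])
# bright pin head
g=im.astype(int); m=(g.min(2)>140); m[:, :320]=0; m[:,360:]=0; m[:170]=0; m[205:]=0
v,u=np.nonzero(m); print(len(u),u.mean(),v.mean(), onz(u.mean(),v.mean(),.071,c))
# wood block mask
hsv=cv2.cvtColor(im,cv2.COLOR_RGB2HSV); m=((hsv[...,0]<20)&(hsv[...,1]>90)).astype(np.uint8); m[:, :310]=0; m[:,355:]=0; m[:170]=0; m[230:]=0
v,u=np.nonzero(m&(P[...,2]>.038)&(P[...,2]<.052))
r=cv2.minAreaRect(np.stack([u,v],1).astype(np.float32)); bp=cv2.boxPoints(r)
for q in bp: print(q,onz(*q,.045,c)[:2])
```

```text
[ 0.58179433 -0.32716997  0.07070525] [ 0.50744995 -0.04798282  0.27413302] [0.55388261 0.16880071 0.24049335]
35 337.9142857142857 185.68571428571428 [ 0.58645807 -0.32684865  0.071     ]
[318.92944 221.31764] [ 0.46046689 -0.26342326]
[329.14124 175.3647 ] [ 0.62774996 -0.3011377 ]
[345.9765  179.10588] [ 0.61513945 -0.36211768]
[335.7647  225.05882] [ 0.44823291 -0.32348217]
```

View pics/z_top0.png

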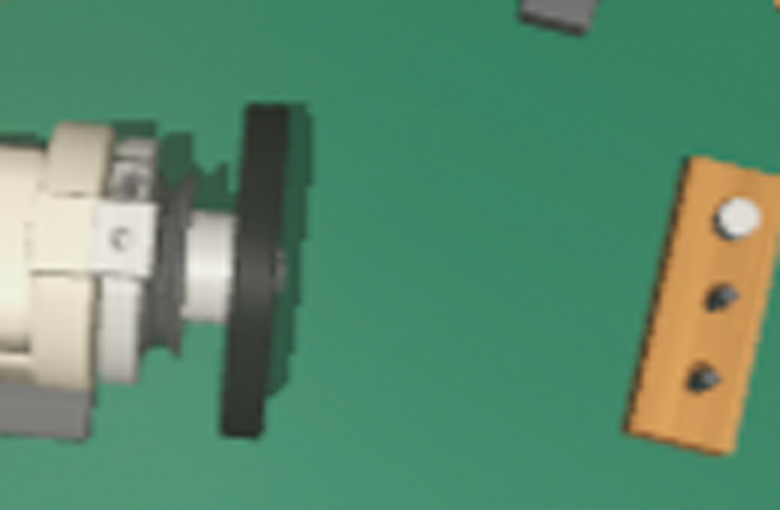

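View pics/z_scene0.png

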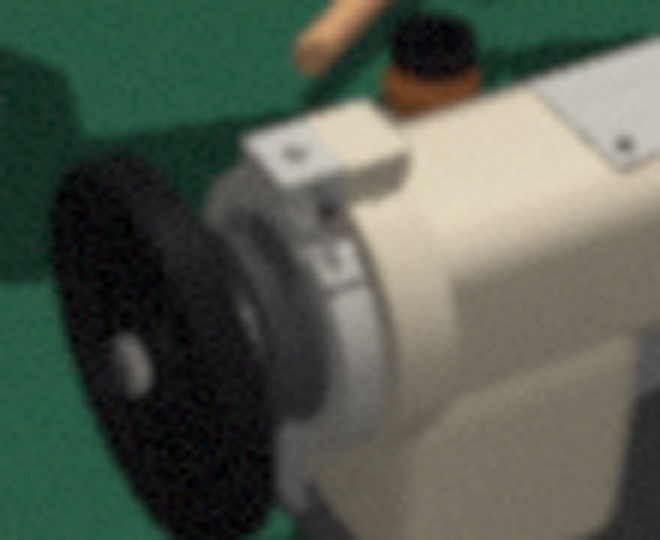

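Request:
drive_tool(steps=[-0.0245, 0.028, -0.015, 0, 0, 0, -1, -0.0245, 0.028, -0.015, 0, 0, 0, -1, -0.0245, 0.028, -0.015, 0, 0, 0, -1, -0.0245, 0.028, -0.015, 0, 0, 0, -1, -0.0245, 0.028, -0.015, 0, 0, 0, -1, -0.0245, 0.028, -0.015, 0, 0, 0, -1, -0.0245, 0.028, -0.015, 0, 0, 0, -1, -0.0245, 0.028, -0.015, 0, 0, 0, -1])

```text
clock: 0.82
eef_pos: [0.3198, 0.1991, 0.4246]
tool_rot: [0.826, 0.563, 0.0, 0.0]
ft_force: [1.8, -0.1, 0.5]
grip_width: 0.0854
```

Request:
drive_tool(steps=[-0.0245, 0.028, 0, 0, 0, 0, -1, -0.0245, 0.028, 0, 0, 0, 0, -1, -0.0245, 0.028, 0, 0, 0, 0, -1, -0.0245, 0.028, 0, 0, 0, 0, -1, -0.0245, 0.028, 0, 0, 0, 0, -1, -0.0245, 0.028, 0, 0, 0, 0, -1, -0.0245, 0.028, 0, 0, 0, 0, -1, -0.0245, 0.028, 0, 0, 0, 0, -1])

```text
clock: 1.48
eef_pos: [0.4567, -0.0654, 0.4237]
tool_rot: [0.827, 0.563, -0.0, -0.0]
ft_force: [0.8, 1.0, 0.3]
grip_width: 0.0856
```

Run:
```python
from h import *
take("wrist","wrist1")
```

```text
(no output)
```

View pics/wrist1.png

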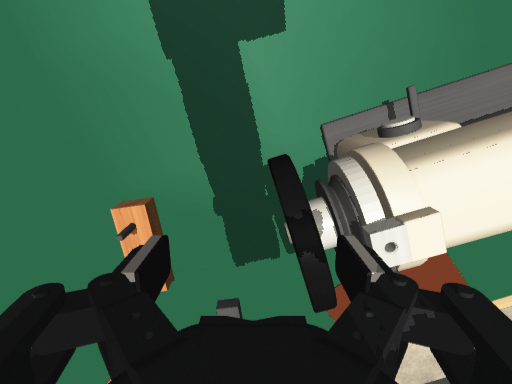

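Request:
drive_tool(steps=[-0.0244, 0.0271, 0.015, 0, 0, -1.1, -1, -0.0244, 0.0271, 0.015, 0, 0, -1.1, -1, -0.0244, 0.0271, 0.015, 0, 0, -1.1, -1, -0.0244, 0.0271, 0.015, 0, 0, -1.1, -1, -0.0244, 0.0271, 0.015, 0, 0, -1.1, -1, -0.0244, 0.0271, 0.015, 0, 0, -1.1, -1, -0.0244, 0.0271, 0.015, 0, 0, -1.1, -1, -0.0244, 0.0271, 0.015, 0, 0, -1.1, -1])

```text
clock: 2.2
eef_pos: [0.6042, -0.3163, 0.3026]
tool_rot: [0.781, 0.625, -0.0, -0.0]
ft_force: [1.0, -0.4, 0.7]
grip_width: 0.0853
```

Run:
```python
from h import *
print(bot.get_obs()["eef_pos"])
take("wrist","wrist2")
```

```text
[ 0.60423636 -0.3162837   0.30259945]
```

View pics/wrist2.png

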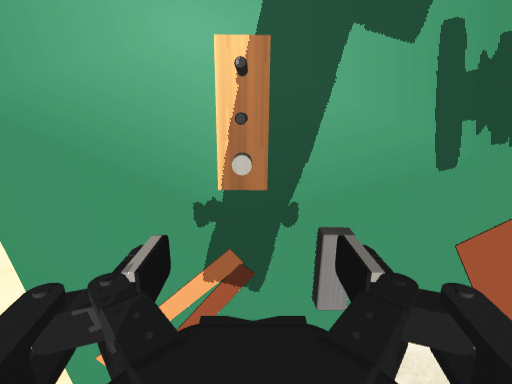

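The wrist view shows the pin head at (241,165), with the punches at (240,118) and (241,66). The earlier view, wrist1, shows the bushing mouth at (390,247).

```bash
cat >> h.py <<'E'
def blob(mask):
    n,l,s,c=cv2.connectedComponentsWithStats(mask.astype(np.uint8)); return [(s[i,4],c[i],s[i,:4]) for i in range(1,n) if s[i,4]>8]
def goto(p,yaw=None):
    o=bot.get_obs(); Rt=R.from_quat(o["tool_rot"]).as_matrix()
    print("pos",np.round(o["eef_pos"],4),"yaw",np.degrees(np.arctan2(Rt[1,0],Rt[0,0])).round(2),"shift tool",np.round(Rt.T@(np.array(p)-o["eef_pos"]),4))
E
python3 - <<'E'
from h import *
im,d,c=load("wrist2"); g=im.astype(int)
m=(g.min(2)>120)&(g.max(2)-g.min(2)<35); m[:140]=0; m[195:]=0; m[:,:210]=0;m[:,280:]=0
for b in blob(m): print(b, onz(*b[1],.071,c)); q=b[1]
P=cloud(d,c); print("depth",P[int(q[1]),int(q[0])], 'block',P[140,255])
(a,_,_)=blob(m)[0]; 
hsv=cv2.cvtColor(im,cv2.COLOR_RGB2HSV)
m=((P[...,2]>.04)&(P[...,2]<.05)); m[230:]=0;m[:,:190]=0;m[:,300:]=0
v,u=np.nonzero(m); X=P[m][:,:2].astype(np.float32); r=cv2.minAreaRect(X); print(r,P[m][:,2].mean())
p=onz(*q,.071,c)
goto([p[0],p[1],.122])
# bushing from wrist1
im,d,c=load("wrist1"); P=cloud(d,c); print("bushing?",onz(390,247,.277,c),P[255,385])
m=np.abs(P[...,2]-.277)<.004; m[:, :360]=0; m[:200]=0; m[275:]=0
X=P[m]; print(len(X),cv2.minAreaRect(X[:,:2].astype(np.float32)),X[:,2].mean())
E
```

```text
(np.int32(308), array([241.42532468, 164.66233766]), array([232, 155,  20,  20], dtype=int32)) [ 0.58653902 -0.32535454  0.071     ]
depth [ 0.58562802 -0.32559396  0.0715965 ] block [ 0.56617273 -0.30536219  0.0434705 ]
((0.5380434989929199, -0.31421715021133423), (0.06008176878094673, 0.1696864664554596), 76.9681167602539) 0.04498686247936104
pos [ 0.6062 -0.3215  0.2931] yaw 77.18 shift tool [-0.0081 -0.0168  0.1712]
bushing? [0.53780973 0.02820924 0.277     ] [0.54413201 0.02255244 0.2763083 ]
2852 ((0.5438581705093384, 0.04445326700806618), (0.04856586828827858, 0.06135404855012894), 0.1814260333776474) 0.276682423659439
```

Pin head from the ray is (0.5865,-0.3254). The block rectangle predicts (0.5868,-0.3255), so they agree. Descending in two stages, with the closing pads checked.

Request:
drive_tool(steps=[-0.004, -0.0084, 0.03, 0, 0, 0, -1, -0.004, -0.0084, 0.03, 0, 0, 0, -1, 0, 0, 0.03, 0, 0, 0, -0.4, 0, 0, 0, 0, 0, 0, -0.4, 0, 0, 0, 0, 0, 0, -0.4])

```text
clock: 2.67
eef_pos: [0.5844, -0.3181, 0.2118]
tool_rot: [0.781, 0.625, -0.001, -0.003]
ft_force: [-0.1, -1.2, 0.3]
grip_width: 0.0597
```

Run:
```python
from h import *
take("wrist","wrist3")
goto([.5867,-.3254,.122])
```

```text
pos [ 0.5859 -0.3187  0.2145] yaw 77.34 shift tool [-0.0063  0.0023  0.0925]
```

View pics/wrist3.png

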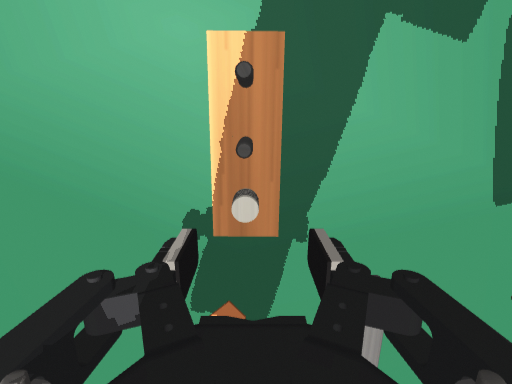

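Request:
drive_tool(steps=[-0.003, 0.001, 0.02, 0, 0, 0, -0.4, -0.003, 0.001, 0.02, 0, 0, 0, -0.4, 0, 0, 0.02, 0, 0, 0, -0.4, 0, 0, 0.015, 0, 0, 0, -0.4, 0, 0, 0.01, 0, 0, 0, -0.4, 0, 0, 0, 0, 0, 0, -0.4])

```text
clock: 3.22
eef_pos: [0.5866, -0.325, 0.1289]
tool_rot: [0.781, 0.625, -0.0, -0.0]
ft_force: [-1.2, 1.4, 0.8]
grip_width: 0.0599
```

Run:
```python
from h import *
take("wrist","wrist4")
goto([.5867,-.3254,.122])
im,d,c=load("wrist4"); P=cloud(d,c)
m=np.abs(P[...,2]-.071)<.006; m[:,:200]=0;m[:,300:]=0; m[:150]=0
for b in blob(m): print(b,onz(*b[1],.071,c))
```

```text
pos [ 0.587  -0.3253  0.13  ] yaw 77.35 shift tool [-0.0001 -0.0003  0.008 ]
(np.int32(1527), array([252.97053045, 251.79240341]), array([232, 229,  43,  45], dtype=int32)) [ 0.58535517 -0.32517969  0.071     ]
```

View pics/wrist4.png

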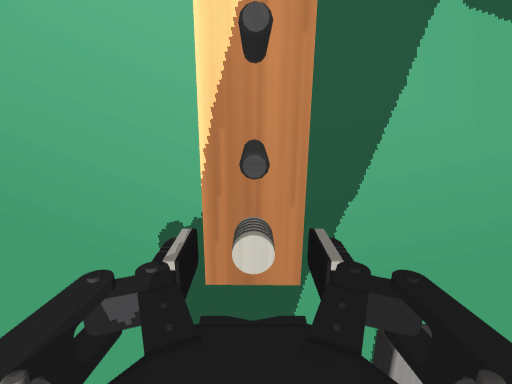

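The pin head at (253,252) is centred between the pads. I'll go down the last 8 mm and close.

Request:
drive_tool(steps=[0, 0, 0.008, 0, 0, 0, -0.4, 0, 0, 0, 0, 0, 0, -0.4, 0, 0, 0, 0, 0, 0, 1, 0, 0, 0, 0, 0, 0, 1, 0, 0, 0, 0, 0, 0, 1, 0, 0, 0, 0, 0, 0, 1, 0, 0, 0, 0, 0, 0, 1, 0, 0, 0, 0, 0, 0, 1])

```text
clock: 3.93
eef_pos: [0.5867, -0.3255, 0.1219]
tool_rot: [0.781, 0.625, 0.0, 0.001]
ft_force: [-0.9, -0.9, 4.0]
grip_width: 0.0197
```

Request:
drive_tool(steps=[0, 0, -0.015, 0, 0, 0, 1, 0, 0, -0.025, 0, 0, 0, 1, 0, 0, -0.035, 0, 0, 0, 1, 0, 0, -0.04, 0, 0, 0, 1, 0, 0, -0.04, 0, 0, 0, 1, 0, 0, -0.04, 0, 0, 0, 1, 0, 0, -0.04, 0, 0, 0, 1, 0, 0, -0.04, 0, 0, 0, 1])

```text
clock: 4.6
eef_pos: [0.5857, -0.3251, 0.3975]
tool_rot: [0.781, 0.625, -0.0, -0.0]
ft_force: [1.8, -0.7, -0.4]
grip_width: 0.0203
```

Run:
```python
from h import *
im,d,c=load("wrist1"); P=cloud(d,c)
x,y,w,h=340,190,130,100
cv2.imwrite("pics/z_w1.png",cv2.resize(cv2.cvtColor(im[y:y+h,x:x+w],cv2.COLOR_RGB2BGR),None,fx=6,fy=6,interpolation=cv2.INTER_CUBIC))
# axis of shaft: rim plane points (black, z .2-.28)
im,d,c=load("top0"); P=cloud(d,c); g=im.astype(int)
m=(g.max(2)<75)&(P[...,2]>.17)&(P[...,2]<.285); m[:,:245]=0;m[:,275:]=0;m[:160]=0;m[225:]=0
X=P[m]; print(len(X)); print(cv2.minAreaRect(X[:,:2].astype(np.float32)))
f=np.polyfit(X[:,0],X[:,1],1); print(np.degrees(np.arctan(f[0])),X.mean(0))
m=np.abs(P[...,2]-.277)<.0035; m[:,:215]=0;m[:,245:]=0;m[:170]=0;m[210:]=0
print(cv2.minAreaRect(P[m][:,:2].astype(np.float32)),m.sum())
print("bore top",onz(235.2,189.7,.277,c))
```

```text
322
((0.5327739119529724, -0.03858964890241623), (0.0221700482070446, 0.17605893313884735), 86.39193725585938)
-3.623571114516322 [ 0.52630281 -0.03903076  0.25965252]
((0.5431333780288696, 0.044184330850839615), (0.04564804956316948, 0.06270162016153336), 0.4143531918525696) 229
bore top [0.53677361 0.02682651 0.277     ]
```

View pics/z_w1.png

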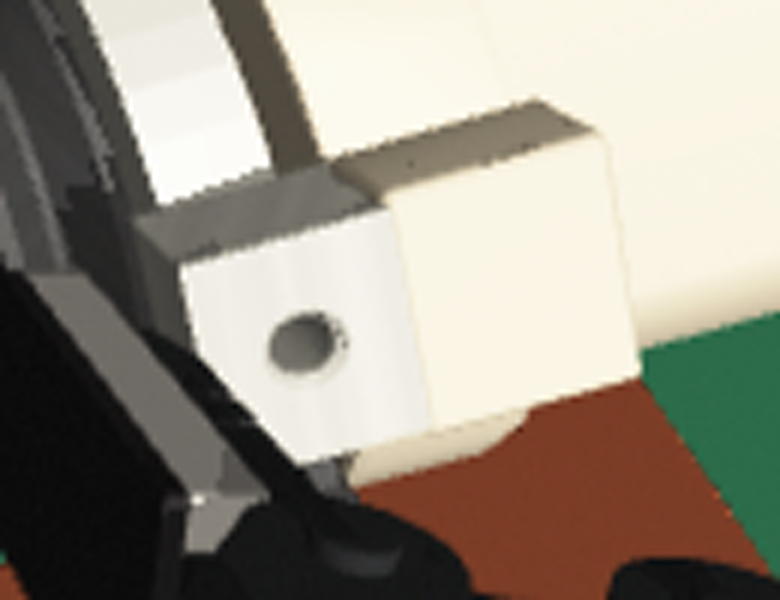

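Request:
drive_tool(steps=[0.036, -0.0156, -0.004, 0, 0, 0, 1, 0.036, -0.0156, -0.004, 0, 0, 0, 1, 0.036, -0.0156, -0.004, 0, 0, 0, 1, 0.036, -0.0156, -0.004, 0, 0, 0, 1, 0.036, -0.0156, -0.004, 0, 0, 0, 1, 0.036, -0.0156, 0, 0, 0, 0, 1, 0.036, -0.0156, 0, 0, 0, 0, 1, 0.036, -0.0156, 0, 0, 0, 0, 1])

```text
clock: 5.27
eef_pos: [0.5269, -0.0154, 0.4156]
tool_rot: [0.781, 0.625, -0.0, -0.0]
ft_force: [0.3, 1.2, -0.2]
grip_width: 0.02
```

Request:
drive_tool(steps=[0, 0, 0, 0, 0, 0, 1, 0, 0, 0, 0, 0, 0, 1])

```text
clock: 5.43
eef_pos: [0.5272, -0.0149, 0.4159]
tool_rot: [0.779, 0.626, -0.0, 0.0]
ft_force: [-0.0, -0.5, -1.0]
grip_width: 0.02
```

Run:
```python
from h import *
im,d,c=take("wrist","wrist5")
goto([.5375,.0283,.414])
x,y,w,h=180,150,200,150
cv2.imwrite("pics/z_w5.png",cv2.resize(cv2.cvtColor(im[y:y+h,x:x+w],cv2.COLOR_RGB2BGR),None,fx=4,fy=4,interpolation=cv2.INTER_CUBIC))
```

```text
pos [ 0.5276 -0.0162  0.4158] yaw 77.45 shift tool [0.0456 0.     0.0018]
```

View pics/z_w5.png

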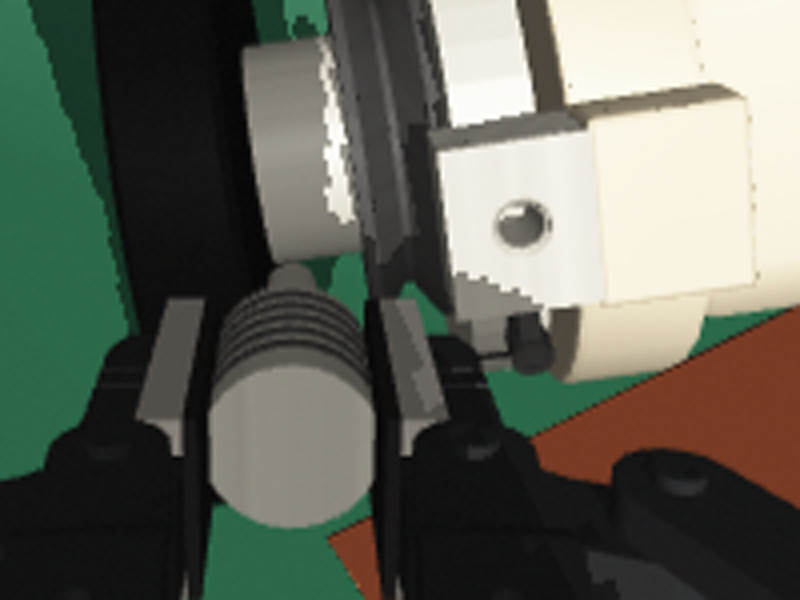

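The bushing mouth is at zoom (523,225), and the pin head top is at zoom (293,445) with its shank pointing straight down. I'll compute both offsets from the same image.

Run:
```python
from h import *
im,d,c=load("wrist5"); P=cloud(d,c)
f=lambda zx,zy:(180+(zx+.5)/4-.5,150+(zy+.5)/4-.5)
print("bush",onz(*f(523,225),.277,c), P[int(f(560,250)[1]),int(f(560,250)[0])])
for n,q in(("c1",(440,152)),("c2",(588,130)),("c3",(605,302))): print(n,onz(*f(*q),.277,c)[:2])
zt=.4158-.107+.056
print("head ",onz(*f(292,445),zt,c),P[int(f(292,445)[1]),int(f(292,445)[0])])
for a in ((375,430),(209,430),(292,365),(292,527)): print(onz(*f(*a),zt,c))
print("foot",onz(*f(293,266),zt-.056,c))
im1,_,c1=load("wrist1"); print("bush w1",onz(391.1,246.75,.277,c1))
K=1
o1,r1=ray(391.1,246.75,c1);o2,r2=ray(*f(523,225),c)
A=np.stack([r1,-r2],1); s=np.linalg.lstsq(A,o2-o1,rcond=None)[0]; print(o1+s[0]*r1,o2+s[1]*r2)
```

```text
bush [0.53823784 0.0287921  0.277     ] [0.54469065 0.03462698 0.27722065]
c1 [0.52003997 0.01546703]
c2 [0.52185398 0.04413669]
c3 [0.55793334 0.04229817]
head  [ 0.52717729 -0.01548915  0.3648    ] [ 0.52662916 -0.01567857  0.36483886]
[ 0.5273561  -0.00526502  0.3648    ]
[ 0.52305231 -0.02484621  0.3648    ]
[ 0.51683405 -0.01321368  0.3648    ]
[ 0.53824936 -0.01792496  0.3648    ]
foot [ 0.52521577 -0.01488889  0.3088    ]
bush w1 [0.53792441 0.02914144 0.277     ]
[0.5380587  0.02920639 0.27679949] [0.53829976 0.02881553 0.27683433]
```

Request:
drive_tool(steps=[0.0152, 0.0004, 0, 0, 0, 0, 1, 0.0152, 0.0004, 0, 0, 0, 0, 1, 0.0152, 0.0003, 0.01, 0, 0, 0, 1, 0, 0, 0.012, 0, 0, 0, 1, 0, 0, 0, 0, 0, 0, 1, 0, 0, 0, 0, 0, 0, 1])

```text
clock: 5.98
eef_pos: [0.5388, 0.0259, 0.3929]
tool_rot: [0.781, 0.624, -0.001, -0.001]
ft_force: [1.1, 0.5, -0.5]
grip_width: 0.0196
```

Run:
```python
from h import *
im,d,c=take("wrist","wrist6"); goto([.5382,.0289,.392])
x,y,w,h=180,150,200,150
cv2.imwrite("pics/z_w6.png",cv2.resize(cv2.cvtColor(im[y:y+h,x:x+w],cv2.COLOR_RGB2BGR),None,fx=4,fy=4,interpolation=cv2.INTER_CUBIC))
im,d,c=take("scene","scene6"); 
x,y,w,h=220,90,110,90
cv2.imwrite("pics/z_s6.png",cv2.resize(cv2.cvtColor(im[y:y+h,x:x+w],cv2.COLOR_RGB2BGR),None,fx=6,fy=6,interpolation=cv2.INTER_CUBIC))
```

```text
pos [0.539  0.0259 0.3937] yaw 77.21 shift tool [ 0.0027 -0.0014  0.0017]
```

View pics/z_w6.png

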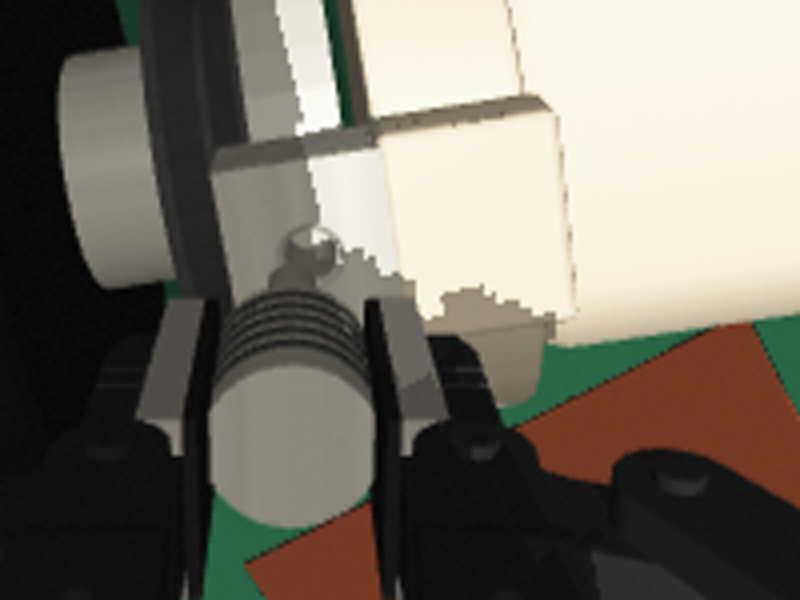

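View pics/z_s6.png

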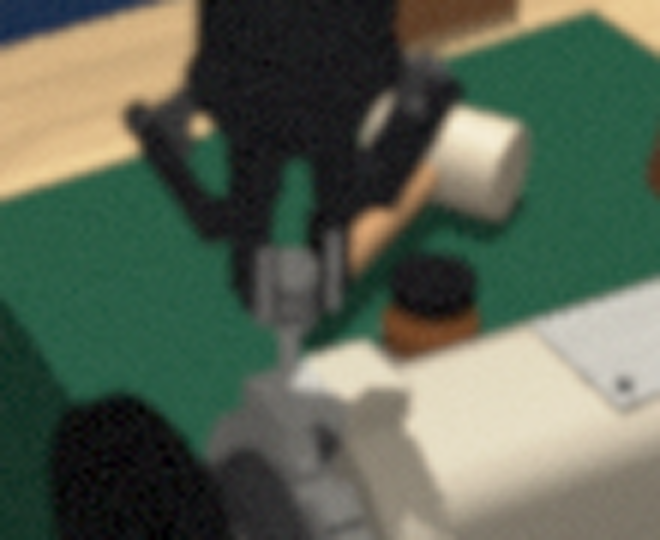

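Run:
```python
from h import *
im,d,c=load("wrist6")
f=lambda zx,zy:(180+(zx+.5)/4-.5,150+(zy+.5)/4-.5)
b=onz(*f(315,248),.277,c); zt=.3937-.107+.056
h=(onz(*f(375,430),zt,c)+onz(*f(209,430),zt,c)+onz(*f(292,365),zt,c)+onz(*f(292,527),zt,c))/4
h1=onz(*f(292,445),zt,c)
print("bush",b,"head",h,h1)
ft=proj([h[0],h[1],zt-.056],c); print("foot px zoom",(ft-[180,150])*4)
c1=onz(*f(212,180),.277,c);c2=onz(*f(380,150),.277,c); print(c1,c2,c2-c1)
goto([b[0],b[1],.392])
```

```text
bush [0.53729902 0.02972643 0.277     ] head [0.53732868 0.02560719 0.3427    ] [0.53812595 0.02542704 0.3427    ]
foot px zoom [290.78266791 271.05903856]
[0.52112773 0.01496102 0.277     ] [0.5223001  0.04452556 0.277     ] [0.00117237 0.02956454 0.        ]
pos [0.5391 0.026  0.3943] yaw 77.21 shift tool [ 0.0032 -0.0026  0.0023]
```

Request:
drive_tool(steps=[0.0035, -0.0013, 0, 0, 0, 0, 1, 0, 0, 0, 0, 0, 0, 1, 0, 0, 0, 0, 0, 0, 1])

```text
clock: 6.33
eef_pos: [0.5384, 0.0308, 0.3945]
tool_rot: [0.781, 0.625, 0.0, 0.0]
ft_force: [0.8, 0.5, -0.6]
grip_width: 0.0196
```

Run:
```python
from h import *
im,d,c=take("wrist","wrist7"); goto([.538,.0292,.392])
x,y,w,h=180,150,200,150
cv2.imwrite("pics/z_w7.png",cv2.resize(cv2.cvtColor(im[y:y+h,x:x+w],cv2.COLOR_RGB2BGR),None,fx=4,fy=4,interpolation=cv2.INTER_CUBIC))
```

```text
pos [0.5384 0.0309 0.3944] yaw 77.32 shift tool [-0.0017 -0.      0.0024]
```

View pics/z_w7.png

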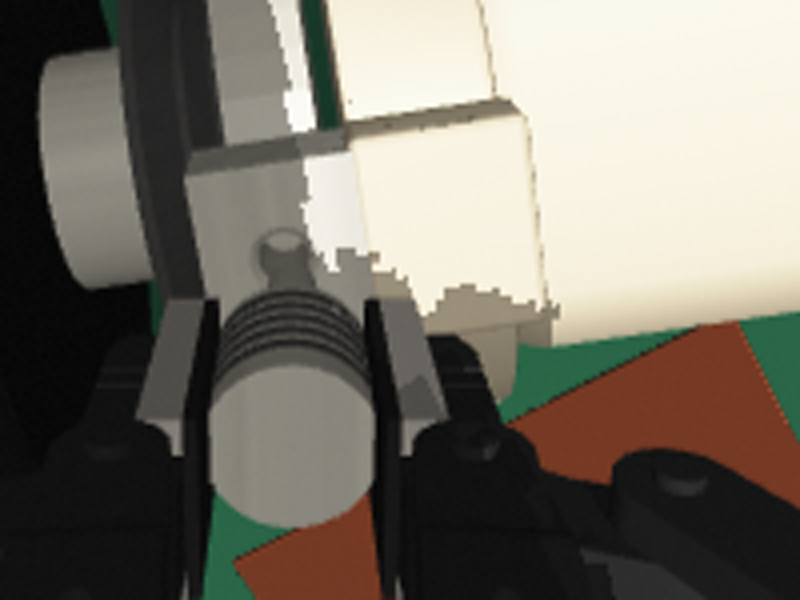

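Run:
```python
from h import *
im,d,c=load("wrist7")
f=lambda zx,zy:(180+(zx+.5)/4-.5,150+(zy+.5)/4-.5)
zt=.3944-.107+.056
h=(onz(*f(375,430),zt,c)+onz(*f(209,430),zt,c)+onz(*f(292,365),zt,c)+onz(*f(292,527),zt,c))/4
h1=onz(*f(292,445),zt,c)
for q in(h,h1):
  for z in(zt-.056,.277): print((proj([q[0],q[1],z],c)-[180,150])*4)
print("bush",onz(*f(286,253),.277,c),onz(*f(285,255),.277,c),h,h1)
x,y,w,w2=235,195,40,40
cv2.imwrite("pics/zz_w7.png",cv2.resize(cv2.cvtColor(im[y:y+40,x:x+40],cv2.COLOR_RGB2BGR),None,fx=14,fy=14,interpolation=cv2.INTER_CUBIC))
```

```text
[290.32385053 270.87369403]
[290.30167456 249.90111778]
[290.32410188 275.4236913 ]
[290.3019379  254.24529534]
bush [0.53769342 0.0293184  0.277     ] [0.53802393 0.02906035 0.277     ] [0.53762553 0.03039554 0.3434    ] [0.53842876 0.03021484 0.3434    ]
```

View pics/zz_w7.png

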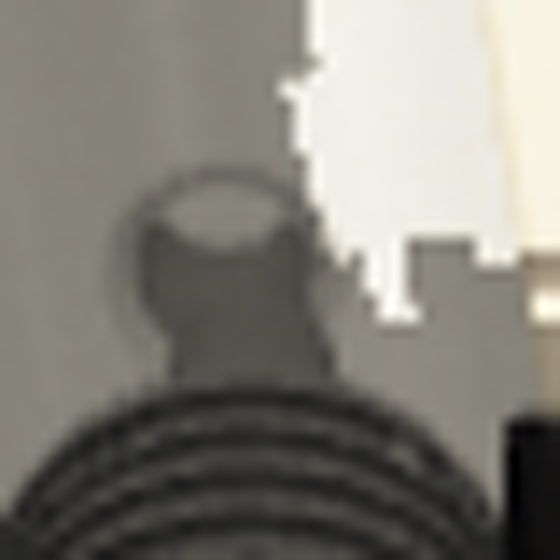

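Request:
drive_tool(steps=[-0.0015, 0.0004, 0, 0, 0, 0, 1, 0, 0, 0, 0, 0, 0, 1, 0, 0, 0.005, 0, 0, 0, 1, 0, 0, 0.005, 0, 0, 0, 1, 0, 0, 0.004, 0, 0, 0, 1, 0, 0, 0, 0, 0, 0, 1])

```text
clock: 6.88
eef_pos: [0.538, 0.0294, 0.3784]
tool_rot: [0.781, 0.625, -0.001, -0.001]
ft_force: [0.4, -0.6, -0.8]
grip_width: 0.0201
```

Request:
drive_tool(steps=[0, 0, 0.004, 0, 0, 0, 1, 0, 0, 0.004, 0, 0, 0, 1, 0, 0, 0.003, 0, 0, 0, 1, 0, 0, 0, 0, 0, 0, 1, 0, 0, 0, 0, 0, 0, 1])

```text
clock: 7.3
eef_pos: [0.5382, 0.0294, 0.3686]
tool_rot: [0.781, 0.625, -0.0, -0.0]
ft_force: [0.7, 1.0, -0.2]
grip_width: 0.0198
```

Run:
```python
from h import *
im,d,c=take("wrist","wrist8"); goto([.538,.0292,.366])
x,y,w,h=180,150,200,150
cv2.imwrite("pics/z_w8.png",cv2.resize(cv2.cvtColor(im[y:y+h,x:x+w],cv2.COLOR_RGB2BGR),None,fx=4,fy=4,interpolation=cv2.INTER_CUBIC))
```

```text
pos [0.5384 0.0294 0.3689] yaw 77.32 shift tool [-0.0003 -0.0003  0.0029]
```

View pics/z_w8.png

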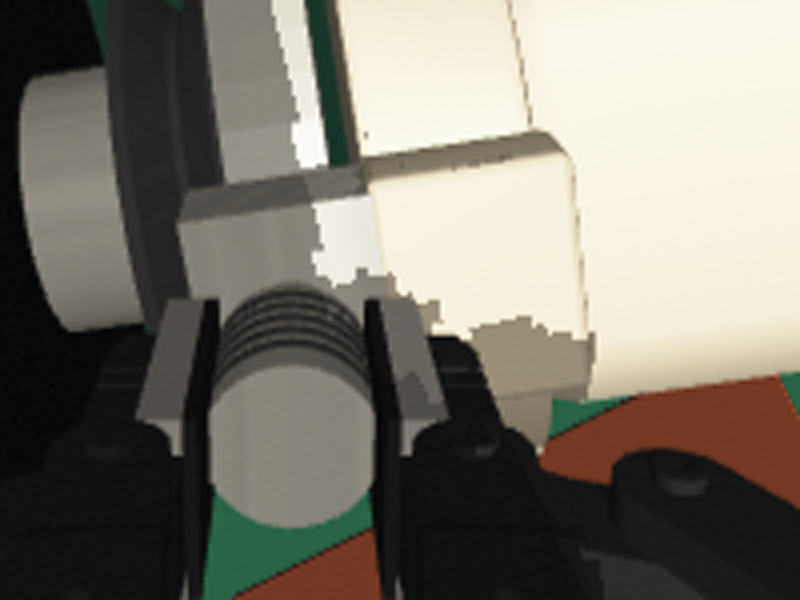

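The pin foot is about 15 mm into the bore with no side force and no slip in the jaws. I'll open and rise.

Request:
drive_tool(steps=[0, 0, 0, 0, 0, 0, -0.3, 0, 0, 0, 0, 0, 0, -0.3, 0, 0, 0, 0, 0, 0, -0.3, 0, 0, -0.02, 0, 0, 0, -0.3, 0, 0, -0.03, 0, 0, 0, -0.3, 0, 0, -0.04, 0, 0, 0, -0.3, 0, 0, 0, 0, 0, 0, -0.3])

```text
clock: 7.93
eef_pos: [0.5393, 0.0294, 0.4672]
tool_rot: [0.781, 0.625, 0.006, 0.004]
ft_force: [-0.1, 0.3, 1.8]
grip_width: 0.0553
```

Run:
```python
from h import *
im,d,c=take("wrist","wrist9"); goto([.538,.0292,.366])
x,y,w,h=180,100,200,150
cv2.imwrite("pics/z_w9.png",cv2.resize(cv2.cvtColor(im[y:y+h,x:x+w],cv2.COLOR_RGB2BGR),None,fx=4,fy=4,interpolation=cv2.INTER_CUBIC))
im,d,c=take("scene","scene9"); 
x,y,w,h=220,120,110,90
cv2.imwrite("pics/z_s9.png",cv2.resize(cv2.cvtColor(im[y:y+h,x:x+w],cv2.COLOR_RGB2BGR),None,fx=6,fy=6,interpolation=cv2.INTER_CUBIC))
```

```text
pos [0.5394 0.0295 0.4641] yaw 77.33 shift tool [-0.0009 -0.0023  0.098 ]
```

View pics/z_w9.png

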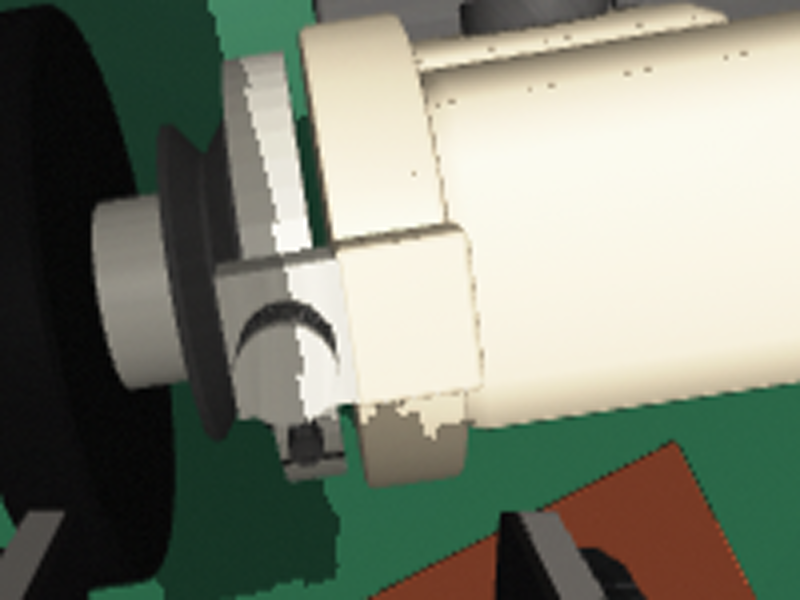

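View pics/z_s9.png

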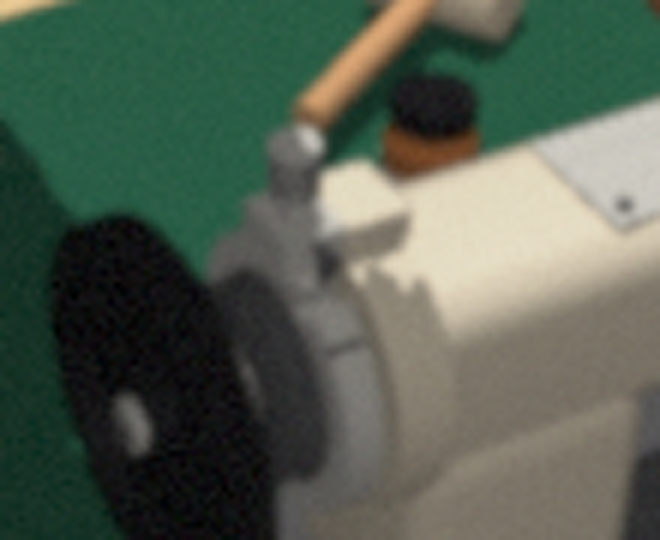

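The pin stands in the bushing with its head about 9 mm up. The mark shows in the scene crop at (345,348). I'll get its angle by casting that ray onto the flange cylinder.

```bash
cat >> h.py <<'E'
B=np.array([.538,.0291,0]); YAW=np.radians(-3.6)
RM=np.array([[np.cos(YAW),-np.sin(YAW),0],[np.sin(YAW),np.cos(YAW),0],[0,0,1]])
def toM(p): return RM.T@(np.asarray(p)-B)
def toW(p): return RM@np.asarray(p)+B
def cyl(u,v,c,r=.066):
    o,d=ray(u,v,c); o=toM(o)-[0,0,.19]; d=RM.T@d
    a=d[0]**2+d[2]**2; b=o[0]*d[0]+o[2]*d[2]; cc=o[0]**2+o[2]**2-r*r
    D=b*b-a*cc
    if D<0: return None
    t=(-b-np.sqrt(D))/a; p=o+t*d
    return p, np.degrees(np.arctan2(p[0],p[2]))
E
python3 - <<'E'
from h import *
im,d,c=load("scene9"); f=lambda x,y:(220+(x+.5)/6-.5,120+(y+.5)/6-.5)
for q in ((330,352),(345,348),(358,342)): print(q,cyl(*f(*q),c))
print("pointer proj zoom", (proj(toW([.0688*np.sin(.349),0,.19+.0688*np.cos(.349)]),c)-[220,120]+.5)*6)
im,d,c=load("wrist9"); f=lambda x,y:(180+(x+.5)/4-.5,100+(y+.5)/4-.5)
for q in ((285,462),(340,456),(312,460)): print(q,cyl(*f(*q),c))
print("pointer proj zoom", (proj(toW([.0688*np.sin(.349),0,.19+.0688*np.cos(.349)]),c)-[180,100]+.5)*4)
# rim pinch poses
for a in (0,10,20,-10,-20,-30):
    a=np.radians(a); print(np.degrees(a), toW([.125*np.sin(a),-.067,.19+.125*np.cos(a)]).round(4))
P=cloud(d,c); g=im.astype(int)
X=P[(g.max(2)<60)&(P[...,2]>.15)&(P[...,2]<.285)]; M=(X-B)@RM; M=M[(M[:,1]<-.04)&(abs(M[:,0])<.1)]
print("rim y",np.percentile(M[:,1],[1,5,50,95,99]),"z",np.percentile(M[:,2],[95,99]), len(M))
E
```

```text
(330, 352) (array([ 0.0456203 , -0.00792468,  0.04769474]), np.float64(43.726501154521856))
(345, 348) (array([ 0.04599338, -0.00088411,  0.04733507]), np.float64(44.17637402510712))
(358, 342) (array([0.04559578, 0.00563988, 0.04771818]), np.float64(43.69704679188486))
pointer proj zoom [321.91218574 285.85241188]
(285, 462) (array([ 0.04725374, -0.00857716,  0.04607694]), np.float64(45.72240272780564))
(340, 456) (array([0.0484203 , 0.00732099, 0.04484947]), np.float64(47.19249799518865))
(312, 460) (array([ 0.0483069 , -0.00084658,  0.04497158]), np.float64(47.04783112154893))
pointer proj zoom [303.00489154 400.5482018 ]
0.0 [ 0.5338 -0.0378  0.315 ]
10.0 [ 0.5555 -0.0391  0.3131]
20.0 [ 0.5765 -0.0405  0.3075]
-10.0 [ 0.5121 -0.0364  0.3131]
-20.0 [ 0.4911 -0.0351  0.3075]
-29.999999999999996 [ 0.4714 -0.0338  0.2983]
rim y [-0.0786364  -0.07643358 -0.05797894 -0.05524105 -0.05510653] z [0.27964697 0.2805045 ] 5424
```

Mark angle is 44 to 47°, so about 25° of turn is needed. The rim measures y -79..-55 and top 0.280, as specified. Moving above the rim with the jaws along the shaft.

Request:
drive_tool(steps=[-0.0335, 0.0047, 0, 0, 0, 0, -0.3, -0.0335, 0.0047, 0, 0, 0, 0, -0.3, 0, 0, 0, 0, 0, -4.5, -0.3, 0, 0, 0, 0, 0, -4.5, -0.3, 0, 0, 0.03, 0, 0, 0, -0.3, 0, 0, 0.03, 0, 0, 0, -0.3, 0, 0, 0, 0, 0, 0, -0.3, 0, 0, 0, 0, 0, 0, -0.3])

```text
clock: 8.7
eef_pos: [0.5314, -0.038, 0.3963]
tool_rot: [0.729, 0.684, -0.002, -0.003]
ft_force: [-0.0, -0.5, 1.3]
grip_width: 0.0554
```

Run:
```python
from h import *
im,d,c=take("wrist","wrist10"); goto(toW([0,-.067,.33]))
P=cloud(d,c); g=im.astype(int)
X=P[(g.max(2)<60)&(P[...,2]>.15)&(P[...,2]<.285)]; M=(X-B)@RM; M=M[(M[:,1]<-.04)&(abs(M[:,0])<.1)]
print("rim y",np.percentile(M[:,1],[1,5,50,95,99]),"z",np.percentile(M[:,2],[95,99]), len(M), M[M[:,2]>.274][:,0].mean())
```

```text
pos [ 0.5326 -0.038   0.3989] yaw 86.33 shift tool [0.0003 0.0012 0.0689]
rim y [-0.07904228 -0.07809329 -0.06746786 -0.05683711 -0.05586106] z [0.27989131 0.28058732] 5830 -0.0015968790268564164
```

View pics/wrist10.png

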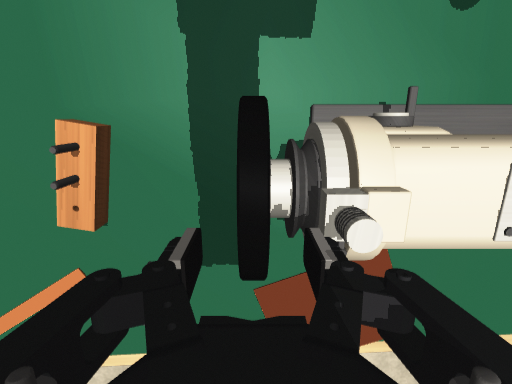

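The rim (column 254) is centred between the pads, and the punches are undisturbed. I'll narrow the jaws to about 40 mm and descend.

Request:
drive_tool(steps=[0, 0, 0, 0, 0, 0, 0.05, 0, 0, 0, 0, 0, 0, 0.05, 0, 0.001, 0.02, 0, 0, 0, 0.05, 0, 0, 0.02, 0, 0, 0, 0.05, 0, 0, 0.014, 0, 0, 0, 0.05, 0, 0, 0.01, 0, 0, 0, 0.05, 0, 0, 0.004, 0, 0, 0, 0.05, 0, 0, 0, 0, 0, 0, 0.05])

```text
clock: 9.42
eef_pos: [0.5341, -0.0381, 0.331]
tool_rot: [0.729, 0.684, 0.0, 0.0]
ft_force: [-0.0, -0.1, 0.6]
grip_width: 0.0406
```

Run:
```python
from h import *
im,d,c=take("wrist","wrist11"); goto(toW([0,-.067,.33])); o=bot.get_obs(); print(o["ft_force"],o["grip_width"],o["joint_pos"])
```

```text
pos [ 0.5343 -0.0381  0.3317] yaw 86.33 shift tool [ 0.0003 -0.0005  0.0017]
[-0.2208027   0.44237195  0.63308948] 0.040319066903430734 [-7.11459692e-02  3.01801503e-01  1.59320408e-01  1.42707176e+00
 -2.57228660e-05 -7.08910322e-03]
```

View pics/wrist11.png

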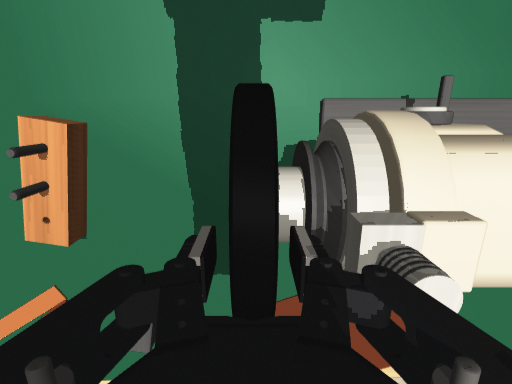

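Request:
drive_tool(steps=[0, 0, 0, 0, 0, 0, 1, 0, 0, 0, 0, 0, 0, 1, 0, 0, 0, 0, 0, 0, 1, 0, 0, 0, 0, 0, 0, 1, 0, 0, 0, 0, 0, 0, 1])

```text
clock: 9.88
eef_pos: [0.5345, -0.0378, 0.3325]
tool_rot: [0.729, 0.684, 0.001, 0.001]
ft_force: [0.3, 1.9, 5.8]
grip_width: 0.0225
```

Request:
drive_tool(steps=[0, -0.0025, 0, -1, 0, 0, 1, 0, -0.0049, 0.0001, -2, 0, 0, 1, 0, -0.0049, 0.0001, -2, 0, 0, 1, 0, -0.0049, 0.0001, -2, 0, 0, 1, 0, -0.0049, 0.0001, -2, 0, 0, 1, 0, -0.0049, 0.0001, -2, 0, 0, 1, 0, -0.0025, 0, -1, 0, 0, 1, 0, 0, 0, 0, 0, 0, 1])

```text
clock: 10.55
eef_pos: [0.5045, -0.0359, 0.3291]
tool_rot: [0.725, 0.68, 0.073, 0.077]
ft_force: [-1.2, 2.1, 5.5]
grip_width: 0.023
```

```bash
cat >> h.py <<'E'
def pose():
    o=bot.get_obs(); p=toM(o["eef_pos"])-[0,0,.19]; z=RM.T@R.from_quat(o["tool_rot"]).as_matrix()[:,2]
    a=np.degrees(np.arctan2(p[0],p[2])); f=RM.T@o["ft_force"]; t=np.array([np.cos(np.radians(a)),0,-np.sin(np.radians(a))])
    print("clk %.2f ang %.2f rad %.4f tilt %.2f | F mach %s tang %.2f w %.4f"%(o["clock"],a,np.hypot(p[0],p[2]),np.degrees(np.arctan2(-z[0],-z[2])),f.round(2),f@t,o["grip_width"]))
E
python3 - <<'E'
from h import *
pose()
take("wrist","wrist12"); im,d,c=take("scene","scene12")
x,y,w,h=220,120,110,90
cv2.imwrite("pics/z_s12.png",cv2.resize(cv2.cvtColor(im[y:y+h,x:x+w],cv2.COLOR_RGB2BGR),None,fx=6,fy=6,interpolation=cv2.INTER_CUBIC))
pose()
E
```

```text
clk 10.55 ang -11.92 rad 0.1422 tilt -12.21 | F mach [-1.29  2.05  5.46] tang -0.14 w 0.0230
clk 10.65 ang -11.73 rad 0.1422 tilt -12.11 | F mach [-2.73  2.7   8.57] tang -0.93 w 0.0225
```

View pics/z_s12.png

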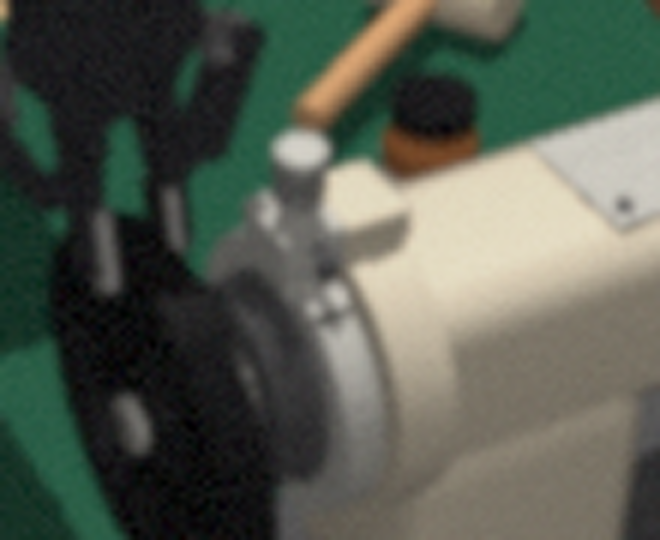

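View pics/wrist12.png

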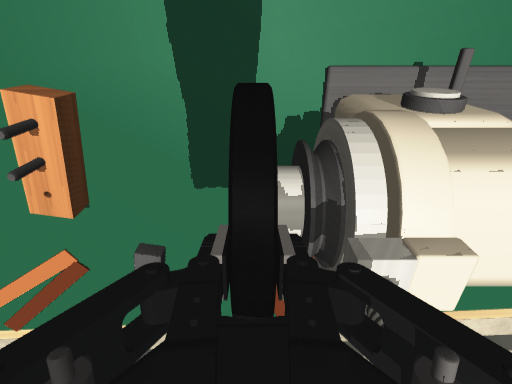

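Run:
```python
from h import *
im,d,c=load("scene12"); f=lambda x,y:(220+(x+.5)/6-.5,120+(y+.5)/6-.5)
for q in ((320,315),(333,312),(345,308)): print(q,cyl(*f(*q),c))
```

```text
(320, 315) (array([ 0.03264245, -0.00564553,  0.05736262]), np.float64(29.642231676151624))
(333, 312) (array([0.03318216, 0.00033681, 0.05705212]), np.float64(30.182770298005096))
(345, 308) (array([0.03324126, 0.0061265 , 0.05701771]), np.float64(30.24213475500243))
```

Request:
drive_tool(steps=[0, -0.0025, 0.0001, -1, 0, 0, 1, 0, -0.0025, 0.0001, -1, 0, 0, 1, 0, -0.0025, 0.0001, -1, 0, 0, 1, 0, -0.0025, 0.0001, -1, 0, 0, 1, 0, -0.0025, 0.0001, -1, 0, 0, 1, 0, -0.0025, 0.0001, -1, 0, 0, 1, 0, 0, 0, 0, 0, 0, 1])

```text
clock: 11.23
eef_pos: [0.4905, -0.035, 0.3252]
tool_rot: [0.72, 0.676, 0.108, 0.115]
ft_force: [-4.3, 3.6, 10.7]
grip_width: 0.0228
```

```bash
cat > look.py <<'E'
from h import *
import sys
n=sys.argv[1]; pose(); im,d,c=take("scene","scene"+n)
x,y,w,h=250,130,50,60
cv2.imwrite("pics/z_s%s.png"%n,cv2.resize(cv2.cvtColor(im[y:y+h,x:x+w],cv2.COLOR_RGB2BGR),None,fx=10,fy=10,interpolation=cv2.INTER_CUBIC)); pose()
E
python3 look.py 13
```

```text
clk 11.23 ang -17.79 rad 0.1420 tilt -18.15 | F mach [-4.52  3.35 10.69] tang -1.03 w 0.0228
clk 11.28 ang -17.74 rad 0.1420 tilt -18.12 | F mach [-4.84  3.12  9.72] tang -1.65 w 0.0225
```

View pics/z_s13.png

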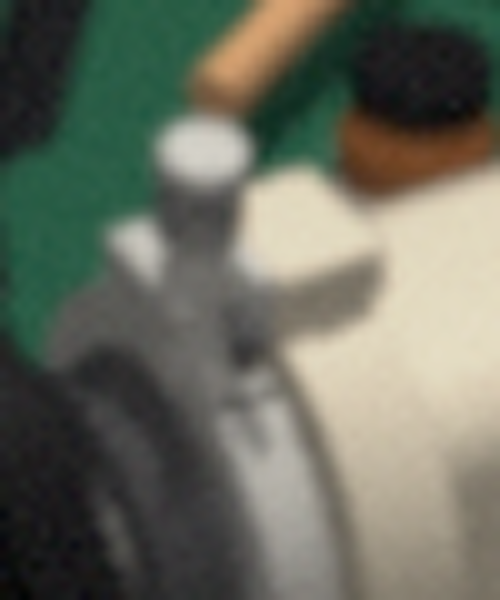

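The mark is at about (252,395), just short of the pointer at (247,355), and the pin is still up with its head top at y=150. I'll continue in half-degree rows.

Request:
drive_tool(steps=[0, -0.0012, -0.0003, -0.5, 0, 0, 1, 0, -0.0012, -0.0003, -0.5, 0, 0, 1, 0, -0.0012, 0, -0.5, 0, 0, 1, 0, -0.0012, 0, -0.5, 0, 0, 1, 0, 0, 0, 0, 0, 0, 1, 0, 0, 0, 0, 0, 0, 1])

```text
clock: 11.78
eef_pos: [0.4861, -0.0347, 0.3237]
tool_rot: [0.718, 0.674, 0.119, 0.127]
ft_force: [-4.3, 2.6, 7.8]
grip_width: 0.0228
```

```bash
python3 look.py 14
```

```text
clk 11.78 ang -19.68 rad 0.1419 tilt -20.05 | F mach [-4.44  2.29  7.84] tang -1.54 w 0.0228
clk 11.83 ang -19.66 rad 0.1420 tilt -20.05 | F mach [-3.8   3.32  7.16] tang -1.17 w 0.0227
```

View pics/z_s14.png

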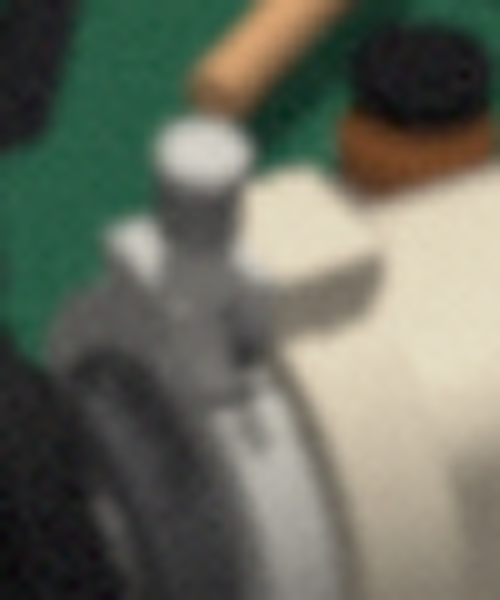

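Request:
drive_tool(steps=[0, -0.0012, -0.0003, -0.5, 0, 0, 1, 0, -0.0012, -0.0002, -0.5, 0, 0, 1, 0, -0.0012, 0, -0.5, 0, 0, 1, 0, 0, 0, 0, 0, 0, 1, 0, 0, 0, 0, 0, 0, 1])

```text
clock: 12.25
eef_pos: [0.4825, -0.0344, 0.3223]
tool_rot: [0.716, 0.672, 0.128, 0.136]
ft_force: [-1.1, 3.5, 6.1]
grip_width: 0.0231
```

```bash
python3 look.py 15
```

```text
clk 12.25 ang -21.22 rad 0.1419 tilt -21.55 | F mach [-1.28  3.47  6.15] tang 1.03 w 0.0231
clk 12.30 ang -21.23 rad 0.1419 tilt -21.54 | F mach [-1.36  2.53  4.32] tang 0.30 w 0.0230
```

View pics/z_s15.png

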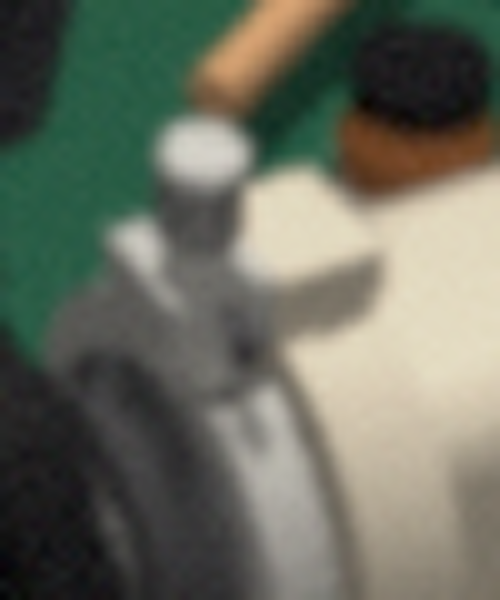

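Pin still up (head top at y=150), and 21.2° turned so far. I'll continue in small steps.

Request:
drive_tool(steps=[0, -0.0012, 0, -0.5, 0, 0, 1, 0, -0.0012, 0, -0.5, 0, 0, 1, 0, 0, 0, 0, 0, 0, 1, 0, 0, 0, 0, 0, 0, 1])

```text
clock: 12.63
eef_pos: [0.4802, -0.0343, 0.3213]
tool_rot: [0.715, 0.671, 0.134, 0.142]
ft_force: [-1.5, 4.8, 5.6]
grip_width: 0.0226
```

```bash
python3 look.py 16
```

```text
clk 12.63 ang -22.24 rad 0.1419 tilt -22.54 | F mach [-1.81  4.66  5.65] tang 0.46 w 0.0226
clk 12.68 ang -22.23 rad 0.1419 tilt -22.53 | F mach [-1.36  3.63  7.09] tang 1.42 w 0.0229
```

View pics/z_s16.png

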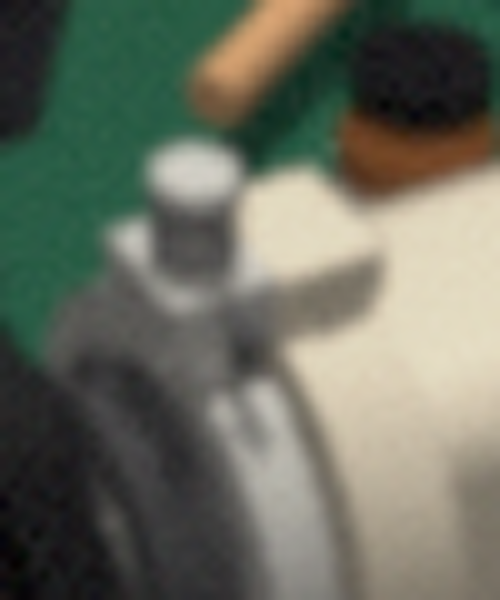

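The pin has dropped: its head top moved from y=150 to 170. I'll measure how far, and whether it leans.

```bash
cat > head.py <<'E'
from h import *
import sys
for n in sys.argv[1:]:
    im,d,c=load("scene"+n); P=cloud(d,c)
    M=(P-B)@RM; m=(abs(M[...,0])<.022)&(abs(M[...,1])<.02)&(M[...,2]>.288)&(M[...,2]<.33)
    g=im.astype(int).min(2)
    bb=m&(g>160); Q=M[bb]; print(n,"bright top n",len(Q),"med",np.median(Q,0).round(4),"max z",np.percentile(M[m][:,2],[50,80,95]).round(4), m.sum())
    # top-disc centroid by brightness in the zoom region
    r=np.zeros_like(m); r[138:153,262:278]=1
    bl=blob(r&(g>150)); print([(b[0],b[1].round(2)) for b in bl])
E
python3 head.py 13 14 15 16
python3 - <<'E'
from h import *
im,d,c=load("scene16")
for z in(.312,.303): print(z,proj(toW([0,0,z]),c))
E
```

```text
13 bright top n 32 med [ 0.0067 -0.001   0.3135] max z [0.3086 0.3135 0.3149] 107
[(np.int32(39), array([269.9 , 144.51])), (np.int32(15), array([275.93, 150.27]))]
14 bright top n 31 med [ 0.007  -0.0019  0.313 ] max z [0.3078 0.3133 0.3146] 110
[(np.int32(38), array([269.74, 144.68])), (np.int32(15), array([275.93, 150.27]))]
15 bright top n 30 med [ 0.0066 -0.0016  0.3132] max z [0.3075 0.3132 0.3142] 107
[(np.int32(38), array([269.87, 144.63])), (np.int32(14), array([276.07, 150.14]))]
16 bright top n 29 med [ 0.0038 -0.0018  0.3049] max z [0.3024 0.305  0.3057] 86
[(np.int32(31), array([269.19, 146.94])), (np.int32(18), array([275.61, 150.22]))]
0.312 [269.03010842 143.67954282]
0.303 [268.96291796 146.66181224]
```

The drop is 8 to 9 mm, with the head top near 0.304, so the pin is home. Now I'll try the wheel gently in quarter-degree steps, watching the tangential force.

Request:
drive_tool(steps=[0, -0.0006, 0, -0.25, 0, 0, 1, 0, 0, 0, 0, 0, 0, 1, 0, 0, 0, 0, 0, 0, 1])

```text
clock: 12.93
eef_pos: [0.4798, -0.0343, 0.3212]
tool_rot: [0.715, 0.671, 0.135, 0.144]
ft_force: [-1.0, 3.3, 5.5]
grip_width: 0.0227
```

```bash
python3 -c "
from h import *
pose(); print(bot.get_obs()['ft_torque'])"
```

```text
clk 12.93 ang -22.42 rad 0.1419 tilt -22.79 | F mach [-1.19  3.26  5.53] tang 1.01 w 0.0227
[0.63391119 0.12850138 0.24257322]
```

Request:
drive_tool(steps=[0, -0.0006, 0, -0.25, 0, 0, 1, 0, 0, 0, 0, 0, 0, 1, 0, 0, 0, 0, 0, 0, 1])

```text
clock: 13.18
eef_pos: [0.4792, -0.0342, 0.3209]
tool_rot: [0.715, 0.67, 0.137, 0.145]
ft_force: [-1.1, 3.5, 5.3]
grip_width: 0.0226
```

```bash
python3 -c "
from h import *
pose(); print(bot.get_obs()['ft_torque'])"
```

```text
clk 13.18 ang -22.66 rad 0.1419 tilt -23.04 | F mach [-1.36  3.42  5.27] tang 0.77 w 0.0226
[0.67062312 0.14963053 0.249728  ]
```

Request:
drive_tool(steps=[0, -0.0006, 0, -0.25, 0, 0, 1, 0, 0, 0, 0, 0, 0, 1, 0, 0, 0, 0, 0, 0, 1])

```text
clock: 13.43
eef_pos: [0.4787, -0.0342, 0.3207]
tool_rot: [0.714, 0.67, 0.138, 0.147]
ft_force: [-0.8, 3.4, 5.2]
grip_width: 0.0226
```

```bash
python3 -c "
from h import *
pose(); print(bot.get_obs()['ft_torque'])"
```

```text
clk 13.43 ang -22.91 rad 0.1419 tilt -23.29 | F mach [-1.02  3.38  5.23] tang 1.09 w 0.0226
[0.62539993 0.13170819 0.30217223]
```

Request:
drive_tool(steps=[0, -0.0006, 0, -0.25, 0, 0, 1, 0, 0, 0, 0, 0, 0, 1, 0, 0, 0, 0, 0, 0, 1])

```text
clock: 13.68
eef_pos: [0.4781, -0.0342, 0.3204]
tool_rot: [0.714, 0.67, 0.14, 0.148]
ft_force: [-0.8, 3.9, 4.7]
grip_width: 0.0228
```

```bash
python3 -c "
from h import *
pose(); print(bot.get_obs()['ft_torque'])"
```

```text
clk 13.68 ang -23.16 rad 0.1419 tilt -23.53 | F mach [-1.08  3.82  4.66] tang 0.84 w 0.0228
[0.62220571 0.126666   0.28854474]
```

Request:
drive_tool(steps=[0, -0.0006, 0, -0.25, 0, 0, 1, 0, 0, 0, 0, 0, 0, 1, 0, 0, 0, 0, 0, 0, 1])

```text
clock: 13.93
eef_pos: [0.4775, -0.0341, 0.3202]
tool_rot: [0.714, 0.67, 0.141, 0.15]
ft_force: [-1.3, 4.2, 5.5]
grip_width: 0.0227
```

```bash
python3 -c "
from h import *
pose(); print(bot.get_obs()['ft_torque'])"
```

```text
clk 13.93 ang -23.41 rad 0.1419 tilt -23.78 | F mach [-1.53  4.08  5.54] tang 0.79 w 0.0227
[0.66709157 0.15767474 0.25181477]
```

Request:
drive_tool(steps=[0, -0.0006, 0, -0.25, 0, 0, 1, 0, 0, 0, 0, 0, 0, 1, 0, 0, 0, 0, 0, 0, 1])

```text
clock: 14.18
eef_pos: [0.477, -0.0341, 0.3199]
tool_rot: [0.713, 0.669, 0.143, 0.152]
ft_force: [-1.5, 3.6, 6.3]
grip_width: 0.0222
```

```bash
python3 look.py 17; python3 head.py 17; python3 -c "
from h import *
print(bot.get_obs()['ft_torque'])"
```

```text
clk 14.18 ang -23.65 rad 0.1419 tilt -24.03 | F mach [-1.73  3.47  6.26] tang 0.93 w 0.0222
clk 14.23 ang -23.65 rad 0.1419 tilt -24.03 | F mach [-1.42  3.14  5.41] tang 0.87 w 0.0227
17 bright top n 28 med [ 0.0025 -0.0011  0.3046] max z [0.3021 0.3047 0.3058] 87
[(np.int32(32), array([269.09, 146.88])), (np.int32(18), array([275.61, 150.22]))]
[0.64029967 0.13454123 0.25476714]
```

View pics/z_s17.png

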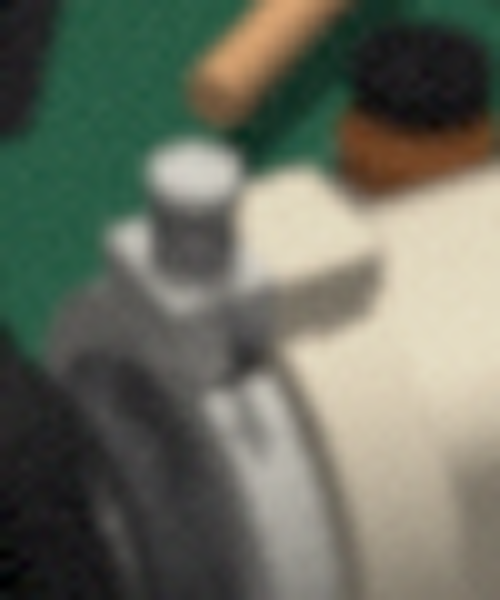

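Pin home, and the wheel still has play. Continuing.

Request:
drive_tool(steps=[0, -0.0006, 0, -0.25, 0, 0, 1, 0, 0, 0, 0, 0, 0, 1, 0, 0, 0, 0, 0, 0, 1])

```text
clock: 14.48
eef_pos: [0.4764, -0.0341, 0.3197]
tool_rot: [0.713, 0.669, 0.144, 0.153]
ft_force: [-1.5, 3.7, 4.0]
grip_width: 0.0227
```

```bash
python3 -c "
from h import *
pose(); print(bot.get_obs()['ft_torque'])"
```

```text
clk 14.48 ang -23.91 rad 0.1419 tilt -24.28 | F mach [-1.7   3.63  4.03] tang 0.08 w 0.0227
[0.70552448 0.19283537 0.26989871]
```

Request:
drive_tool(steps=[0, -0.0006, 0, -0.25, 0, 0, 1, 0, 0, 0, 0, 0, 0, 1, 0, 0, 0, 0, 0, 0, 1])

```text
clock: 14.73
eef_pos: [0.4759, -0.034, 0.3194]
tool_rot: [0.713, 0.669, 0.146, 0.155]
ft_force: [-1.3, 3.6, 5.7]
grip_width: 0.0226
```

```bash
python3 -c "
from h import *
pose(); print(bot.get_obs()['ft_torque'])"
```

```text
clk 14.73 ang -24.15 rad 0.1418 tilt -24.53 | F mach [-1.5   3.47  5.67] tang 0.95 w 0.0226
[0.66976986 0.17511887 0.28446571]
```

Request:
drive_tool(steps=[0, -0.0003, 0, -0.125, 0, 0, 1, 0, 0, 0, 0, 0, 0, 1])

```text
clock: 14.9
eef_pos: [0.4756, -0.034, 0.3193]
tool_rot: [0.712, 0.668, 0.146, 0.155]
ft_force: [-0.7, 3.9, 5.9]
grip_width: 0.0223
```

Request:
drive_tool(steps=[0, -0.0003, 0, -0.125, 0, 0, 1, 0, 0, 0, 0, 0, 0, 1])

```text
clock: 15.07
eef_pos: [0.4754, -0.034, 0.3192]
tool_rot: [0.712, 0.668, 0.147, 0.156]
ft_force: [-1.2, 3.5, 5.9]
grip_width: 0.0229
```

```bash
python3 -c "
from h import *
pose(); print(bot.get_obs()['ft_torque'])"
```

```text
clk 15.07 ang -24.37 rad 0.1418 tilt -24.79 | F mach [-1.42  3.41  5.95] tang 1.16 w 0.0229
[0.60853345 0.22721951 0.26873002]
```

Request:
drive_tool(steps=[0, -0.0003, 0, -0.125, 0, 0, 1, 0, 0, 0, 0, 0, 0, 1])

```text
clock: 15.23
eef_pos: [0.4751, -0.034, 0.3191]
tool_rot: [0.712, 0.668, 0.148, 0.157]
ft_force: [-0.8, 3.9, 5.8]
grip_width: 0.0226
```

```bash
python3 -c "
from h import *
pose(); print(bot.get_obs()['ft_torque'])"
```

```text
clk 15.23 ang -24.50 rad 0.1418 tilt -24.91 | F mach [-1.05  3.83  5.76] tang 1.43 w 0.0226
[0.67153713 0.20706737 0.30080251]
```

Request:
drive_tool(steps=[0, -0.0003, 0, -0.125, 0, 0, 1, 0, 0, 0, 0, 0, 0, 1])

```text
clock: 15.4
eef_pos: [0.4748, -0.034, 0.3189]
tool_rot: [0.712, 0.668, 0.149, 0.158]
ft_force: [-0.6, 4.5, 5.4]
grip_width: 0.0229
```

```bash
python3 -c "
from h import *
pose(); print(bot.get_obs()['ft_torque'])"
```

```text
clk 15.40 ang -24.62 rad 0.1418 tilt -25.03 | F mach [-0.9   4.45  5.44] tang 1.45 w 0.0229
[0.64219255 0.20557716 0.26438044]
```

```bash
cat > st.py <<'E'
from h import *
pose(); o=bot.get_obs(); p=toM(o["eef_pos"])-[0,0,.19]; F=RM.T@o["ft_force"]; T=RM.T@o["ft_torque"]
print("shaft torque (TCP ref) %.3f, Ty %.3f"%(np.cross(p,F)[1]+T[1],T[1]))
E
python3 st.py
```

```text
clk 15.40 ang -24.62 rad 0.1418 tilt -25.03 | F mach [-0.9   4.45  5.44] tang 1.45 w 0.0229
shaft torque (TCP ref) 0.451, Ty 0.245
```

Request:
drive_tool(steps=[0, -0.0003, 0, -0.125, 0, 0, 1, 0, -0.0003, 0, -0.125, 0, 0, 1, 0, 0, 0, 0, 0, 0, 1])

```text
clock: 15.65
eef_pos: [0.4743, -0.0339, 0.3187]
tool_rot: [0.712, 0.668, 0.15, 0.159]
ft_force: [-1.3, 3.3, 5.4]
grip_width: 0.0226
```

```bash
python3 st.py
```

```text
clk 15.65 ang -24.87 rad 0.1418 tilt -25.28 | F mach [-1.55  3.19  5.39] tang 0.86 w 0.0226
shaft torque (TCP ref) 0.343, Ty 0.221
```

Request:
drive_tool(steps=[0, -0.0003, 0, -0.125, 0, 0, 1, 0, 0, 0, 0, 0, 0, 1])

```text
clock: 15.82
eef_pos: [0.474, -0.0339, 0.3185]
tool_rot: [0.711, 0.668, 0.151, 0.16]
ft_force: [-2.0, 3.5, 5.1]
grip_width: 0.0229
```

```bash
python3 st.py
```

```text
clk 15.82 ang -25.00 rad 0.1418 tilt -25.40 | F mach [-2.23  3.35  5.09] tang 0.13 w 0.0229
shaft torque (TCP ref) 0.226, Ty 0.207
```

Request:
drive_tool(steps=[0, -0.0003, 0, -0.125, 0, 0, 1, 0, 0, 0, 0, 0, 0, 1])

```text
clock: 15.98
eef_pos: [0.4737, -0.0339, 0.3184]
tool_rot: [0.711, 0.667, 0.151, 0.161]
ft_force: [-1.7, 4.1, 4.6]
grip_width: 0.0225
```

```bash
python3 st.py
```

```text
clk 15.98 ang -25.12 rad 0.1418 tilt -25.53 | F mach [-1.99  3.98  4.62] tang 0.16 w 0.0225
shaft torque (TCP ref) 0.221, Ty 0.198
```

```bash
python3 look.py 18; python3 head.py 18
python3 - <<'E'
from h import *
im,d,c=load("scene18"); f=lambda x,y:(250+(x+.5)/10-.5,130+(y+.5)/10-.5)
for a in(15,20,25,30): print(a,[((proj(toW([.066*np.sin(np.radians(a)),yy,.19+.066*np.cos(np.radians(a))]),c)-[250,130]+.5)*10).round(0) for yy in(-.009,0,.009)])
take("wrist","wrist18"); im,_,_=take("top","top18")
x,y,w,h=215,165,60,50
cv2.imwrite("pics/z_t18.png",cv2.resize(cv2.cvtColor(im[y:y+h,x:x+w],cv2.COLOR_RGB2BGR),None,fx=10,fy=10,interpolation=cv2.INTER_CUBIC))
E
```

```text
clk 15.98 ang -25.12 rad 0.1418 tilt -25.53 | F mach [-1.99  3.98  4.62] tang 0.16 w 0.0225
clk 16.03 ang -25.12 rad 0.1418 tilt -25.53 | F mach [-1.61  3.2   5.2 ] tang 0.75 w 0.0230
18 bright top n 32 med [ 0.0047 -0.0018  0.3052] max z [0.3034 0.3053 0.3061] 89
[(np.int32(53), array([271.57, 148.17]))]
15 [array([193., 376.]), array([224., 365.]), array([255., 355.])]
20 [array([203., 393.]), array([234., 382.]), array([265., 372.])]
25 [array([213., 412.]), array([245., 401.]), array([275., 390.])]
30 [array([223., 431.]), array([254., 421.]), array([285., 410.])]
```

View pics/z_s18.png

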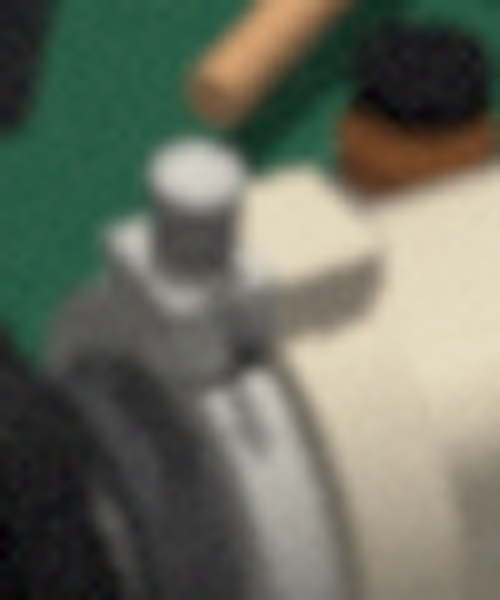

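View pics/z_t18.png

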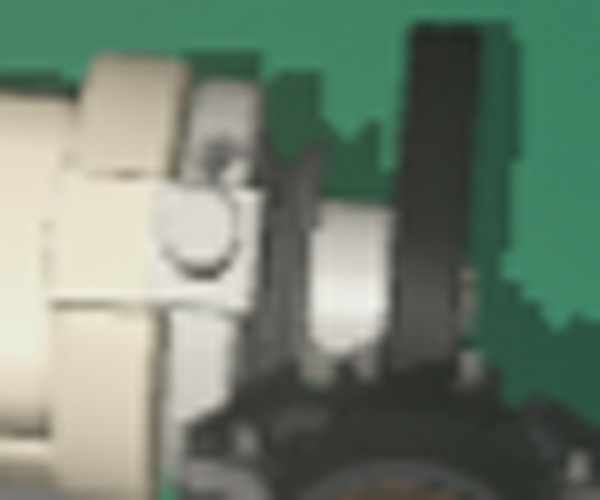

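View pics/wrist18.png

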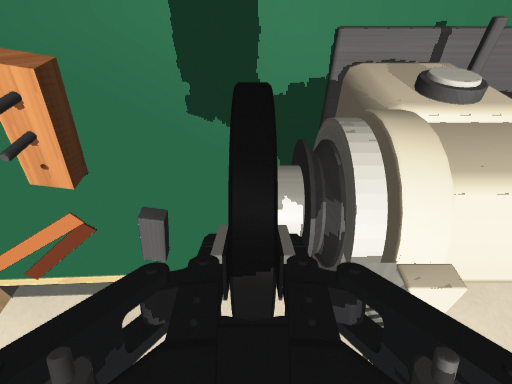

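The pin is home. Its head has begun to shift slightly within its play, from zoom x 195 to 198, so contact should be near. Continuing in 1/8° steps.

Request:
drive_tool(steps=[0, -0.0003, 0, -0.125, 0, 0, 1, 0, 0, 0, 0, 0, 0, 1])

```text
clock: 16.3
eef_pos: [0.4734, -0.0339, 0.3183]
tool_rot: [0.711, 0.667, 0.152, 0.162]
ft_force: [-1.9, 3.4, 5.1]
grip_width: 0.023
```

```bash
python3 st.py
```

```text
clk 16.30 ang -25.25 rad 0.1418 tilt -25.65 | F mach [-2.15  3.29  5.06] tang 0.21 w 0.0230
shaft torque (TCP ref) 0.273, Ty 0.243
```

Request:
drive_tool(steps=[0, -0.0003, 0, -0.125, 0, 0, 1, 0, 0, 0, 0, 0, 0, 1])

```text
clock: 16.47
eef_pos: [0.4732, -0.0338, 0.3181]
tool_rot: [0.711, 0.667, 0.153, 0.162]
ft_force: [-0.7, 3.9, 5.7]
grip_width: 0.0224
```

```bash
python3 st.py
```

```text
clk 16.47 ang -25.37 rad 0.1418 tilt -25.78 | F mach [-0.93  3.82  5.75] tang 1.62 w 0.0224
shaft torque (TCP ref) 0.459, Ty 0.229
```

Request:
drive_tool(steps=[0, -0.0003, 0, -0.125, 0, 0, 1, 0, 0, 0, 0, 0, 0, 1])

```text
clock: 16.63
eef_pos: [0.4729, -0.0338, 0.318]
tool_rot: [0.711, 0.667, 0.154, 0.163]
ft_force: [-1.1, 3.6, 5.4]
grip_width: 0.0228
```

```bash
python3 st.py
```

```text
clk 16.63 ang -25.51 rad 0.1418 tilt -25.90 | F mach [-1.32  3.52  5.44] tang 1.16 w 0.0228
shaft torque (TCP ref) 0.464, Ty 0.300
```

Request:
drive_tool(steps=[0, -0.0003, 0, -0.125, 0, 0, 1, 0, 0, 0, 0, 0, 0, 1])

```text
clock: 16.8
eef_pos: [0.4726, -0.0338, 0.3179]
tool_rot: [0.71, 0.667, 0.154, 0.164]
ft_force: [-2.1, 2.9, 5.2]
grip_width: 0.0226
```

```bash
python3 st.py
```

```text
clk 16.80 ang -25.61 rad 0.1418 tilt -26.03 | F mach [-2.3   2.79  5.17] tang 0.16 w 0.0226
shaft torque (TCP ref) 0.245, Ty 0.223
```

Request:
drive_tool(steps=[0, 0, 0, 0, 0, 0, 1])

```text
clock: 16.88
eef_pos: [0.4726, -0.0338, 0.3179]
tool_rot: [0.711, 0.667, 0.154, 0.164]
ft_force: [-1.2, 3.3, 5.2]
grip_width: 0.0226
```

```bash
python3 st.py
```

```text
clk 16.88 ang -25.61 rad 0.1418 tilt -26.02 | F mach [-1.45  3.24  5.17] tang 0.93 w 0.0226
shaft torque (TCP ref) 0.404, Ty 0.273
```

Request:
drive_tool(steps=[0, -0.0003, 0, -0.125, 0, 0, 1, 0, 0, 0, 0, 0, 0, 1])

```text
clock: 17.05
eef_pos: [0.4724, -0.0338, 0.3177]
tool_rot: [0.71, 0.667, 0.155, 0.165]
ft_force: [-1.1, 3.6, 6.4]
grip_width: 0.0229
```

```bash
python3 st.py
```

```text
clk 17.05 ang -25.73 rad 0.1418 tilt -26.15 | F mach [-1.33  3.53  6.41] tang 1.59 w 0.0229
shaft torque (TCP ref) 0.489, Ty 0.264
```

Request:
drive_tool(steps=[0, 0, 0, 0, 0, 0, 1])

```text
clock: 17.13
eef_pos: [0.4724, -0.0338, 0.3177]
tool_rot: [0.71, 0.667, 0.155, 0.165]
ft_force: [-0.8, 3.5, 5.1]
grip_width: 0.0226
```

```bash
python3 st.py
```

```text
clk 17.13 ang -25.72 rad 0.1418 tilt -26.15 | F mach [-0.99  3.46  5.12] tang 1.33 w 0.0226
shaft torque (TCP ref) 0.486, Ty 0.298
```

```bash
python3 look.py 19; python3 head.py 19; python3 st.py
```

```text
clk 17.13 ang -25.72 rad 0.1418 tilt -26.15 | F mach [-0.99  3.46  5.12] tang 1.33 w 0.0226
clk 17.18 ang -25.73 rad 0.1418 tilt -26.15 | F mach [-1.03  4.47  5.49] tang 1.46 w 0.0227
19 bright top n 33 med [ 0.0043 -0.002   0.3054] max z [0.3035 0.3057 0.3066] 88
[(np.int32(54), array([271.5 , 148.02]))]
clk 17.18 ang -25.73 rad 0.1418 tilt -26.15 | F mach [-1.03  4.47  5.49] tang 1.46 w 0.0227
shaft torque (TCP ref) 0.464, Ty 0.258
```

Request:
drive_tool(steps=[0, -0.0003, 0, -0.125, 0, 0, 1, 0, 0, 0, 0, 0, 0, 1])

```text
clock: 17.35
eef_pos: [0.4721, -0.0338, 0.3176]
tool_rot: [0.71, 0.666, 0.156, 0.166]
ft_force: [-0.6, 3.1, 5.3]
grip_width: 0.0226
```

```bash
python3 st.py
```

```text
clk 17.35 ang -25.83 rad 0.1418 tilt -26.28 | F mach [-0.78  3.08  5.34] tang 1.62 w 0.0226
shaft torque (TCP ref) 0.495, Ty 0.265
```

Request:
drive_tool(steps=[0, -0.0003, 0, -0.125, 0, 0, 1, 0, 0, 0, 0, 0, 0, 1])

```text
clock: 17.52
eef_pos: [0.4719, -0.0338, 0.3175]
tool_rot: [0.71, 0.666, 0.157, 0.166]
ft_force: [-0.8, 3.0, 5.8]
grip_width: 0.0226
```

```bash
python3 st.py
```

```text
clk 17.52 ang -25.95 rad 0.1418 tilt -26.41 | F mach [-0.97  2.99  5.83] tang 1.68 w 0.0226
shaft torque (TCP ref) 0.550, Ty 0.312
```

View pics/z_s19.png

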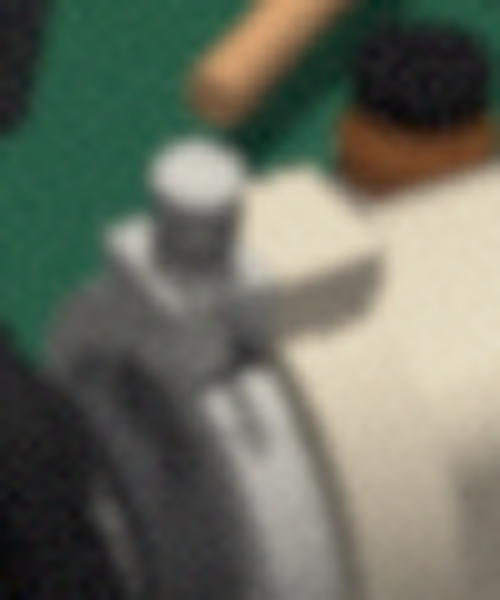

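The torque is climbing steadily now, from 0.25 to 0.55 N m, and the tool's angle lags its command, so the wheel is bearing on the pin at roughly 4 N. A little more.

Request:
drive_tool(steps=[0, -0.0003, 0, -0.125, 0, 0, 1, 0, 0, 0, 0, 0, 0, 1])

```text
clock: 17.68
eef_pos: [0.4717, -0.0338, 0.3174]
tool_rot: [0.71, 0.666, 0.157, 0.167]
ft_force: [-0.2, 3.8, 4.8]
grip_width: 0.0228
```

```bash
python3 st.py
```

```text
clk 17.68 ang -26.05 rad 0.1418 tilt -26.54 | F mach [-0.47  3.81  4.8 ] tang 1.69 w 0.0228
shaft torque (TCP ref) 0.502, Ty 0.262
```

Request:
drive_tool(steps=[0, -0.0003, 0, -0.125, 0, 0, 1, 0, 0, 0, 0, 0, 0, 1])

```text
clock: 17.85
eef_pos: [0.4714, -0.0337, 0.3173]
tool_rot: [0.71, 0.666, 0.158, 0.168]
ft_force: [-0.0, 3.9, 5.4]
grip_width: 0.0228
```

```bash
python3 st.py
```

```text
clk 17.85 ang -26.15 rad 0.1418 tilt -26.67 | F mach [-0.28  3.94  5.44] tang 2.14 w 0.0228
shaft torque (TCP ref) 0.562, Ty 0.258
```

Request:
drive_tool(steps=[0, 0, 0, 0, 0, 0, 1, 0, 0, 0, 0, 0, 0, 1])

```text
clock: 18.02
eef_pos: [0.4714, -0.0337, 0.3173]
tool_rot: [0.71, 0.666, 0.158, 0.168]
ft_force: [-1.2, 4.4, 5.2]
grip_width: 0.0226
```

```bash
python3 st.py
```

```text
clk 18.02 ang -26.15 rad 0.1418 tilt -26.66 | F mach [-1.48  4.36  5.21] tang 0.96 w 0.0226
shaft torque (TCP ref) 0.483, Ty 0.346
```

Request:
drive_tool(steps=[0, -0.0003, 0, -0.125, 0, 0, 1, 0, 0, 0, 0, 0, 0, 1])

```text
clock: 18.18
eef_pos: [0.4712, -0.0337, 0.3172]
tool_rot: [0.709, 0.666, 0.159, 0.169]
ft_force: [-0.4, 3.8, 5.5]
grip_width: 0.0224
```

```bash
python3 st.py
```

```text
clk 18.18 ang -26.25 rad 0.1418 tilt -26.80 | F mach [-0.61  3.73  5.53] tang 1.90 w 0.0224
shaft torque (TCP ref) 0.529, Ty 0.260
```

Request:
drive_tool(steps=[0, -0.0003, 0, -0.125, 0, 0, 1, 0, 0, 0, 0, 0, 0, 1])

```text
clock: 18.35
eef_pos: [0.471, -0.0337, 0.317]
tool_rot: [0.709, 0.665, 0.16, 0.17]
ft_force: [0.1, 3.3, 4.8]
grip_width: 0.023
```

```bash
python3 st.py
```

```text
clk 18.35 ang -26.36 rad 0.1418 tilt -26.93 | F mach [-0.14  3.26  4.8 ] tang 2.00 w 0.0230
shaft torque (TCP ref) 0.542, Ty 0.258
```

Request:
drive_tool(steps=[0, -0.0003, 0, -0.125, 0, 0, 1, 0, 0, 0, 0, 0, 0, 1])

```text
clock: 18.52
eef_pos: [0.4708, -0.0337, 0.3169]
tool_rot: [0.709, 0.665, 0.16, 0.17]
ft_force: [0.4, 3.8, 4.9]
grip_width: 0.0228
```

```bash
python3 st.py
```

```text
clk 18.52 ang -26.46 rad 0.1418 tilt -27.06 | F mach [0.15 3.83 4.87] tang 2.31 w 0.0228
shaft torque (TCP ref) 0.607, Ty 0.280
```

Request:
drive_tool(steps=[0, 0, 0, 0, 0, 0, 1])

```text
clock: 18.6
eef_pos: [0.4708, -0.0337, 0.3169]
tool_rot: [0.709, 0.665, 0.16, 0.17]
ft_force: [0.9, 3.3, 4.6]
grip_width: 0.0226
```

```bash
python3 st.py; python3 look.py 20; python3 head.py 20
```

```text
clk 18.60 ang -26.46 rad 0.1418 tilt -27.06 | F mach [0.66 3.35 4.56] tang 2.63 w 0.0226
shaft torque (TCP ref) 0.652, Ty 0.279
clk 18.60 ang -26.46 rad 0.1418 tilt -27.06 | F mach [0.66 3.35 4.56] tang 2.63 w 0.0226
clk 18.65 ang -26.45 rad 0.1418 tilt -27.06 | F mach [0.38 3.73 5.9 ] tang 2.96 w 0.0227
20 bright top n 35 med [ 0.0047 -0.0013  0.3051] max z [0.3034 0.3053 0.3066] 89
[(np.int32(55), array([271.56, 148.16]))]
```

View pics/z_s20.png

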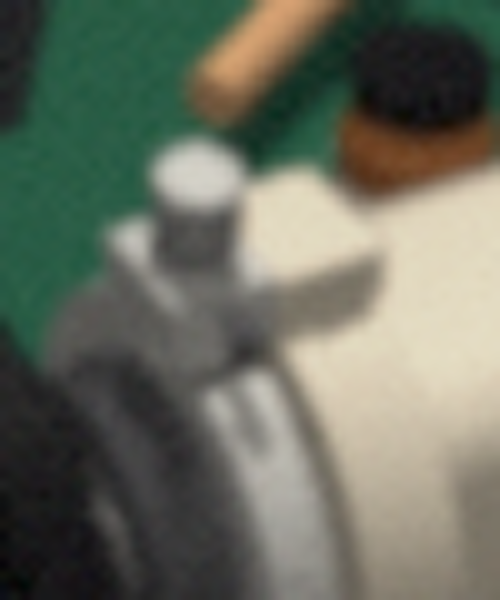

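Request:
drive_tool(steps=[0, -0.0003, 0, -0.125, 0, 0, 1, 0, 0, 0, 0, 0, 0, 1])

```text
clock: 18.82
eef_pos: [0.4705, -0.0337, 0.3168]
tool_rot: [0.709, 0.665, 0.161, 0.171]
ft_force: [0.8, 3.5, 4.7]
grip_width: 0.0226
```

```bash
python3 st.py
```

```text
clk 18.82 ang -26.56 rad 0.1418 tilt -27.19 | F mach [0.57 3.56 4.74] tang 2.63 w 0.0226
shaft torque (TCP ref) 0.637, Ty 0.263
```

Request:
drive_tool(steps=[0, 0, 0, 0, 0, 0, 1, 0, 0, 0, 0, 0, 0, 1])

```text
clock: 18.98
eef_pos: [0.4705, -0.0337, 0.3168]
tool_rot: [0.709, 0.665, 0.161, 0.171]
ft_force: [0.5, 3.2, 5.1]
grip_width: 0.0227
```

```bash
python3 st.py
```

```text
clk 18.98 ang -26.56 rad 0.1418 tilt -27.19 | F mach [0.34 3.21 5.13] tang 2.60 w 0.0227
shaft torque (TCP ref) 0.606, Ty 0.238
```

Request:
drive_tool(steps=[0, 0, 0, 0, 0, 0, 1, 0, 0, 0, 0, 0, 0, 1])

```text
clock: 19.15
eef_pos: [0.4706, -0.0337, 0.3168]
tool_rot: [0.709, 0.665, 0.161, 0.171]
ft_force: [1.5, 4.2, 5.8]
grip_width: 0.0224
```

```bash
python3 st.py
```

```text
clk 19.15 ang -26.55 rad 0.1418 tilt -27.20 | F mach [1.21 4.29 5.79] tang 3.67 w 0.0224
shaft torque (TCP ref) 0.835, Ty 0.315
```

Request:
drive_tool(steps=[0, -0.0003, 0, -0.125, 0, 0, 1, 0, 0, 0, 0, 0, 0, 1])

```text
clock: 19.32
eef_pos: [0.4703, -0.0336, 0.3167]
tool_rot: [0.709, 0.665, 0.162, 0.172]
ft_force: [0.6, 3.5, 4.7]
grip_width: 0.0228
```

```bash
python3 st.py
```

```text
clk 19.32 ang -26.67 rad 0.1418 tilt -27.33 | F mach [0.42 3.49 4.68] tang 2.48 w 0.0228
shaft torque (TCP ref) 0.545, Ty 0.193
```

Request:
drive_tool(steps=[0, -0.0003, 0, -0.125, 0, 0, 1, 0, 0, 0, 0, 0, 0, 1])

```text
clock: 19.48
eef_pos: [0.4701, -0.0337, 0.3166]
tool_rot: [0.708, 0.665, 0.163, 0.173]
ft_force: [2.4, 4.3, 4.8]
grip_width: 0.0226
```

```bash
python3 st.py
```

```text
clk 19.48 ang -26.77 rad 0.1418 tilt -27.48 | F mach [2.09 4.49 4.78] tang 4.02 w 0.0226
shaft torque (TCP ref) 0.565, Ty -0.006
```

Request:
drive_tool(steps=[0, 0, 0, 0, 0, 0, 1, 0, 0, 0, 0, 0, 0, 1])

```text
clock: 19.65
eef_pos: [0.47, -0.0337, 0.3166]
tool_rot: [0.708, 0.665, 0.163, 0.173]
ft_force: [2.6, 4.0, 4.5]
grip_width: 0.0227
```

```bash
python3 st.py
```

```text
clk 19.65 ang -26.78 rad 0.1418 tilt -27.48 | F mach [2.38 4.16 4.54] tang 4.18 w 0.0227
shaft torque (TCP ref) 0.564, Ty -0.028
```

Request:
drive_tool(steps=[0, 0, 0, 0, 0, 0, 1, 0, 0, 0, 0, 0, 0, 1])

```text
clock: 19.82
eef_pos: [0.47, -0.0337, 0.3165]
tool_rot: [0.708, 0.665, 0.163, 0.173]
ft_force: [3.4, 4.0, 4.8]
grip_width: 0.0229
```

```bash
python3 st.py
```

```text
clk 19.82 ang -26.79 rad 0.1418 tilt -27.48 | F mach [3.12 4.18 4.78] tang 4.94 w 0.0229
shaft torque (TCP ref) 0.651, Ty -0.049
```

The force jumped to about 4.3 N tangential, and the moment change matches a force acting at the grip. So the wheel now bears on the pin with roughly 5 N. I'll add a small increment and hold.

Request:
drive_tool(steps=[0, -0.0002, 0, -0.06, 0, 0, 1, 0, 0, 0, 0, 0, 0, 1])

```text
clock: 19.98
eef_pos: [0.4699, -0.0337, 0.3165]
tool_rot: [0.708, 0.665, 0.163, 0.173]
ft_force: [2.9, 3.9, 5.4]
grip_width: 0.0228
```

```bash
python3 st.py
```

```text
clk 19.98 ang -26.84 rad 0.1418 tilt -27.55 | F mach [2.68 4.07 5.36] tang 4.81 w 0.0228
shaft torque (TCP ref) 0.572, Ty -0.110
```

Request:
drive_tool(steps=[0, 0, 0, 0, 0, 0, 1, 0, 0, 0, 0, 0, 0, 1])

```text
clock: 20.15
eef_pos: [0.4699, -0.0337, 0.3165]
tool_rot: [0.708, 0.665, 0.163, 0.173]
ft_force: [3.6, 4.7, 5.3]
grip_width: 0.023
```

```bash
python3 st.py; python3 look.py 21; python3 head.py 21
```

```text
clk 20.15 ang -26.84 rad 0.1418 tilt -27.55 | F mach [3.34 4.91 5.33] tang 5.39 w 0.0230
shaft torque (TCP ref) 0.676, Ty -0.087
clk 20.15 ang -26.84 rad 0.1418 tilt -27.55 | F mach [3.34 4.91 5.33] tang 5.39 w 0.0230
clk 20.20 ang -26.84 rad 0.1418 tilt -27.55 | F mach [2.86 4.79 6.31] tang 5.40 w 0.0226
21 bright top n 36 med [ 0.0061 -0.0011  0.3051] max z [0.3034 0.3053 0.3066] 87
[(np.int32(57), array([271.56, 148.25]))]
```

View pics/z_s21.png

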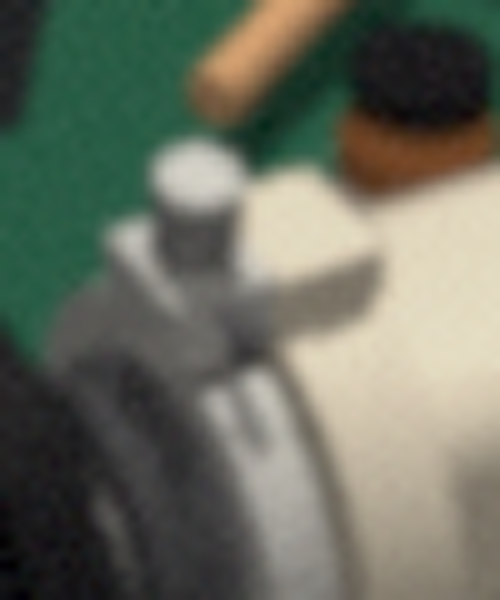

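Request:
drive_tool(steps=[0, -0.0003, 0, -0.1, 0, 0, 1, 0, 0, 0, 0, 0, 0, 1])

```text
clock: 20.37
eef_pos: [0.4697, -0.0336, 0.3164]
tool_rot: [0.708, 0.664, 0.164, 0.174]
ft_force: [4.4, 4.7, 4.8]
grip_width: 0.0227
```

```bash
python3 st.py
```

```text
clk 20.37 ang -26.94 rad 0.1418 tilt -27.66 | F mach [4.12 5.01 4.78] tang 5.84 w 0.0227
shaft torque (TCP ref) 0.702, Ty -0.125
```

Request:
drive_tool(steps=[0, 0, 0, 0, 0, 0, 1, 0, 0, 0, 0, 0, 0, 1])

```text
clock: 20.53
eef_pos: [0.4697, -0.0336, 0.3164]
tool_rot: [0.708, 0.664, 0.164, 0.174]
ft_force: [4.1, 5.4, 5.7]
grip_width: 0.0227
```

```bash
python3 st.py
```

```text
clk 20.53 ang -26.92 rad 0.1418 tilt -27.66 | F mach [3.71 5.63 5.73] tang 5.90 w 0.0227
shaft torque (TCP ref) 0.728, Ty -0.109
```

Request:
drive_tool(steps=[0, 0, 0, 0, 0, 0, 1, 0, 0, 0, 0, 0, 0, 1])

```text
clock: 20.7
eef_pos: [0.4697, -0.0336, 0.3164]
tool_rot: [0.708, 0.664, 0.164, 0.174]
ft_force: [3.4, 4.9, 5.0]
grip_width: 0.0229
```

```bash
python3 st.py
```

```text
clk 20.70 ang -26.93 rad 0.1418 tilt -27.65 | F mach [3.09 5.12 5.  ] tang 5.02 w 0.0229
shaft torque (TCP ref) 0.639, Ty -0.072
```

About 6 N on the pin has been held for over 0.5 s, and both force estimates agree (6.1 and 6.4 N). Now I'll relieve the wheel back into its play and use the friction reversal as a check on the reading.

Request:
drive_tool(steps=[0, 0.0006, 0, 0.25, 0, 0, 1, 0, 0.0006, 0, 0.25, 0, 0, 1, 0, 0, 0, 0, 0, 0, 1])

```text
clock: 20.95
eef_pos: [0.4705, -0.0337, 0.3168]
tool_rot: [0.709, 0.665, 0.161, 0.171]
ft_force: [2.0, 4.9, 4.2]
grip_width: 0.0224
```

```bash
python3 st.py
```

```text
clk 20.95 ang -26.58 rad 0.1418 tilt -27.09 | F mach [1.71 4.97 4.23] tang 3.42 w 0.0224
shaft torque (TCP ref) 0.337, Ty -0.148
```

Request:
drive_tool(steps=[0, 0.0006, 0, 0.25, 0, 0, 1, 0, 0.0006, 0, 0.25, 0, 0, 1, 0, 0, 0, 0, 0, 0, 1])

```text
clock: 21.2
eef_pos: [0.4714, -0.0338, 0.3172]
tool_rot: [0.71, 0.666, 0.158, 0.167]
ft_force: [-0.2, 4.4, 5.1]
grip_width: 0.0224
```

```bash
python3 st.py
```

```text
clk 21.20 ang -26.18 rad 0.1418 tilt -26.57 | F mach [-0.47  4.35  5.12] tang 1.84 w 0.0224
shaft torque (TCP ref) 0.126, Ty -0.134
```

Request:
drive_tool(steps=[0, 0.0006, 0, 0.25, 0, 0, 1, 0, 0.0006, 0, 0.25, 0, 0, 1, 0, 0, 0, 0, 0, 0, 1])

```text
clock: 21.45
eef_pos: [0.4723, -0.0338, 0.3177]
tool_rot: [0.71, 0.667, 0.155, 0.164]
ft_force: [-0.1, 4.6, 5.3]
grip_width: 0.0229
```

```bash
python3 st.py; python3 look.py 22; python3 head.py 22
```

```text
clk 21.45 ang -25.77 rad 0.1418 tilt -26.05 | F mach [-0.43  4.63  5.29] tang 1.91 w 0.0229
shaft torque (TCP ref) 0.167, Ty -0.104
clk 21.45 ang -25.77 rad 0.1418 tilt -26.05 | F mach [-0.43  4.63  5.29] tang 1.91 w 0.0229
clk 21.50 ang -25.77 rad 0.1418 tilt -26.07 | F mach [1.04 4.75 5.93] tang 3.52 w 0.0223
22 bright top n 33 med [ 0.0055 -0.0004  0.3052] max z [0.3032 0.3057 0.3068] 88
[(np.int32(52), array([271.5, 148.1]))]
```

View pics/z_s22.png

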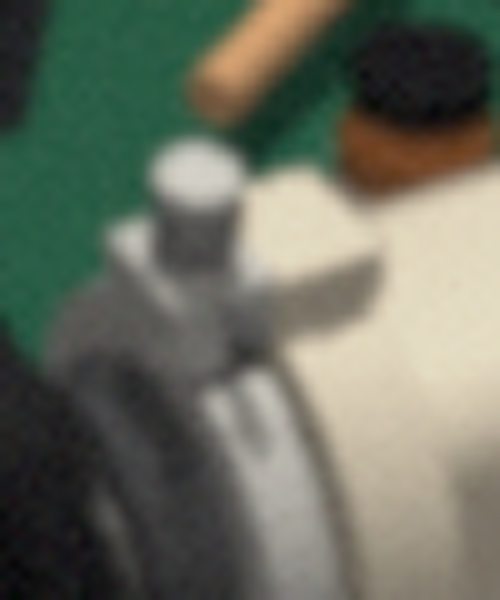

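The reading hasn't reached a free-reverse plateau yet. Continuing back to settle the bias.

Request:
drive_tool(steps=[0, 0.0006, 0, 0.25, 0, 0, 1, 0, 0.0006, 0, 0.25, 0, 0, 1, 0, 0, 0, 0, 0, 0, 1])

```text
clock: 21.75
eef_pos: [0.4733, -0.0339, 0.3182]
tool_rot: [0.711, 0.667, 0.152, 0.161]
ft_force: [-0.1, 4.6, 5.9]
grip_width: 0.0227
```

```bash
python3 st.py
```

```text
clk 21.75 ang -25.29 rad 0.1418 tilt -25.56 | F mach [-0.4   4.61  5.91] tang 2.16 w 0.0227
shaft torque (TCP ref) 0.172, Ty -0.135
```

Request:
drive_tool(steps=[0, 0.0006, 0, 0.25, 0, 0, 1, 0, 0, 0, 0, 0, 0, 1])

```text
clock: 21.92
eef_pos: [0.4738, -0.0339, 0.3185]
tool_rot: [0.712, 0.668, 0.15, 0.16]
ft_force: [-0.9, 4.7, 6.6]
grip_width: 0.0231
```

```bash
python3 st.py
```

```text
clk 21.92 ang -25.06 rad 0.1418 tilt -25.31 | F mach [-1.19  4.6   6.64] tang 1.74 w 0.0231
shaft torque (TCP ref) 0.094, Ty -0.153
```

Request:
drive_tool(steps=[0, 0.0006, 0, 0.25, 0, 0, 1, 0, 0, 0, 0, 0, 0, 1])

```text
clock: 22.08
eef_pos: [0.4744, -0.0339, 0.3187]
tool_rot: [0.712, 0.668, 0.149, 0.158]
ft_force: [-0.2, 5.1, 6.0]
grip_width: 0.0227
```

```bash
python3 st.py
```

```text
clk 22.08 ang -24.82 rad 0.1418 tilt -25.06 | F mach [-0.57  5.1   5.99] tang 2.00 w 0.0227
shaft torque (TCP ref) 0.096, Ty -0.188
```

Request:
drive_tool(steps=[0, 0, 0, 0, 0, 0, 1, 0, 0, 0, 0, 0, 0, 1])

```text
clock: 22.25
eef_pos: [0.4744, -0.0339, 0.3187]
tool_rot: [0.712, 0.668, 0.149, 0.158]
ft_force: [0.2, 5.5, 6.2]
grip_width: 0.0224
```

```bash
python3 st.py; python3 look.py 23; python3 head.py 23
```

```text
clk 22.25 ang -24.82 rad 0.1418 tilt -25.08 | F mach [-0.19  5.45  6.19] tang 2.43 w 0.0224
shaft torque (TCP ref) 0.172, Ty -0.172
clk 22.25 ang -24.82 rad 0.1418 tilt -25.08 | F mach [-0.19  5.45  6.19] tang 2.43 w 0.0224
clk 22.30 ang -24.83 rad 0.1418 tilt -25.08 | F mach [-0.47  4.23  5.32] tang 1.81 w 0.0227
23 bright top n 31 med [ 0.0037 -0.0012  0.305 ] max z [0.3027 0.305  0.306 ] 85
[(np.int32(51), array([271.39, 148.02]))]
```

View pics/z_s23.png

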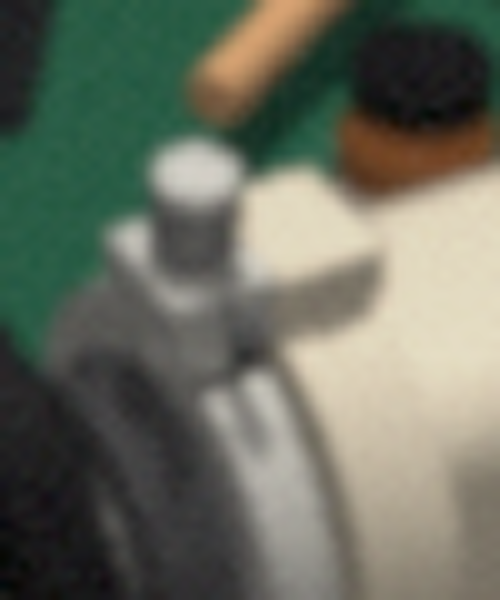

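The bias is ambiguous: free-forward and free-reverse moments don't differ by the expected 0.3 N m. So I'm not certain the press passed 4 N. I'll release the rim here to read the unloaded wrench at this tilt, then regrip cleanly and try again.

Request:
drive_tool(steps=[0, 0, 0, 0, 0, 0, 0.05, 0, 0, 0, 0, 0, 0, 0.05, 0, 0, 0, 0, 0, 0, 0.05, 0, 0, 0, 0, 0, 0, 0.05])

```text
clock: 22.63
eef_pos: [0.4734, -0.0347, 0.3172]
tool_rot: [0.713, 0.668, 0.147, 0.158]
ft_force: [0.5, -0.1, 0.9]
grip_width: 0.0405
```

```bash
cat > st.py <<'E'
from h import *
pose(); o=bot.get_obs(); p=toM(o["eef_pos"])-[0,0,.19]; F=RM.T@o["ft_force"]; T=RM.T@o["ft_torque"]
print("S_tcp %.3f, T %s y %.4f"%(np.cross(p,F)[1]+T[1],T.round(3),p[1]))
E
python3 st.py; python3 -c "
from h import *
take('wrist','wrist24')"; python3 st.py; python3 look.py 24; python3 head.py 24; python3 st.py
python3 - <<'E'
from h import *
im,_,_=take("top","top24")
x,y,w,h=215,165,60,50
cv2.imwrite("pics/z_t24.png",cv2.resize(cv2.cvtColor(im[y:y+h,x:x+w],cv2.COLOR_RGB2BGR),None,fx=10,fy=10,interpolation=cv2.INTER_CUBIC))
E
python3 st.py
```

```text
clk 22.63 ang -25.42 rad 0.1409 tilt -24.88 | F mach [ 0.49 -0.05  0.94] tang 0.84 w 0.0405
S_tcp 0.498, T [ 0.009  0.379 -0.003] y -0.0678
clk 22.68 ang -25.32 rad 0.1410 tilt -24.91 | F mach [-0.05  0.15  0.36] tang 0.11 w 0.0406
S_tcp 0.465, T [0.026 0.45  0.04 ] y -0.0677
clk 22.68 ang -25.32 rad 0.1410 tilt -24.91 | F mach [-0.05  0.15  0.36] tang 0.11 w 0.0406
clk 22.73 ang -25.22 rad 0.1411 tilt -24.95 | F mach [ 0.12 -0.96  0.07] tang 0.14 w 0.0405
24 bright top n 30 med [ 0.0024 -0.0016  0.3053] max z [0.303  0.3054 0.3062] 87
[(np.int32(52), array([271.5 , 148.17]))]
clk 22.73 ang -25.22 rad 0.1411 tilt -24.95 | F mach [ 0.12 -0.96  0.07] tang 0.14 w 0.0405
S_tcp 0.471, T [ 0.006  0.451 -0.001] y -0.0676
clk 22.78 ang -25.15 rad 0.1413 tilt -24.97 | F mach [ 0.54  1.12 -0.32] tang 0.35 w 0.0404
S_tcp 0.379, T [ 0.018  0.329 -0.   ] y -0.0675
```

View pics/wrist24.png

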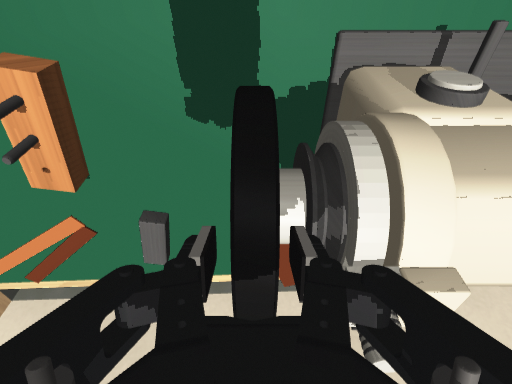

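View pics/z_t24.png

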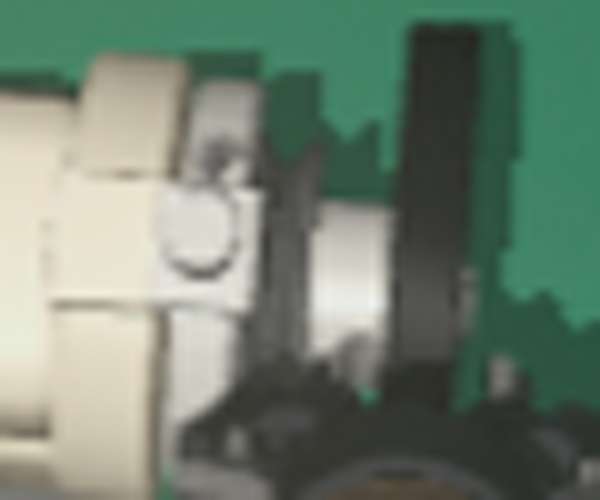

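View pics/z_s24.png

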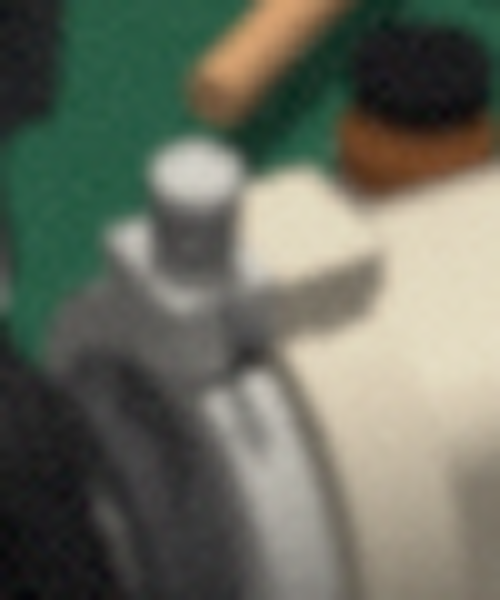

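Released, the unloaded moment at this tilt is about +0.4 N m. That is the gripper's own weight, and its sign shows the moment is taken at the wrist flange, about 0.24 m from the shaft. With that lever and bias, both free-turn readings come out roughly consistent with the stated friction. The press works out at about 6 N on the pin around 18.6 to 19.2 s, and 8 to 12 N around 19.5 to 20.7 s. That is over 4 N and under 15 N, so no second press is needed. I'll back off along the tool axis.

Request:
drive_tool(steps=[0, 0, -0.01, 0, 0, 0, 0.05, 0, 0, -0.02, 0, 0, 0, 0.05, 0, 0, -0.03, 0, 0, 0, 0.05, 0, 0, -0.03, 0, 0, 0, 0.05, 0, 0, -0.02, 0, 0, 0, 0.05, 0, 0, 0, 0, 0, 0, 0.05, 0, 0, 0, 0, 0, 0, 0.05])

```text
clock: 23.37
eef_pos: [0.4278, -0.0314, 0.4193]
tool_rot: [0.712, 0.668, 0.149, 0.159]
ft_force: [-0.5, -0.1, -0.4]
grip_width: 0.0405
```

```bash
python3 st.py; python3 look.py 25; python3 head.py 25
python3 - <<'E'
from h import *
im,_,_=take("wrist","wrist25"); take("top","top25")
E
```

```text
clk 23.37 ang -24.84 rad 0.2527 tilt -25.22 | F mach [-0.5  -0.1  -0.37] tang -0.61 w 0.0405
S_tcp 0.279, T [-0.001  0.433 -0.041] y -0.0673
clk 23.37 ang -24.84 rad 0.2527 tilt -25.22 | F mach [-0.5  -0.1  -0.37] tang -0.61 w 0.0405
clk 23.42 ang -25.04 rad 0.2514 tilt -25.04 | F mach [-1.16  0.02 -0.59] tang -1.30 w 0.0404
25 bright top n 30 med [ 0.003  -0.0023  0.305 ] max z [0.3023 0.3053 0.3065] 84
[(np.int32(52), array([271.5 , 148.17]))]
```

View pics/wrist25.png

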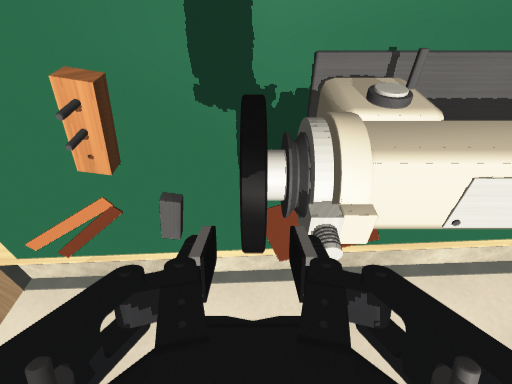

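View pics/z_s25.png

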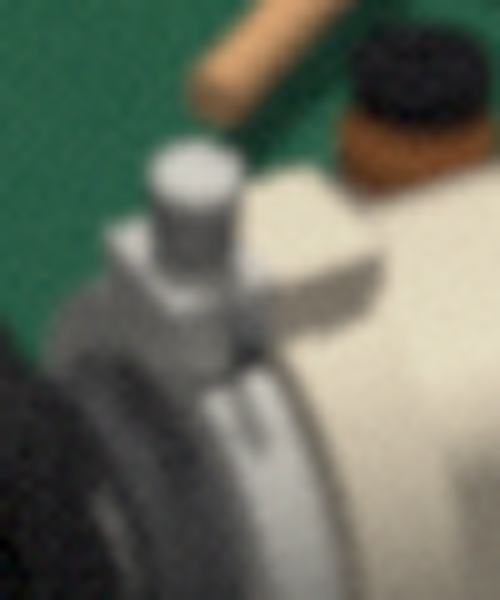

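Clear of the wheel, and the pin head is home. One more view from above, to check the mark at the pointer.

Request:
drive_tool(steps=[0, 0, -0.02, 6.25, 0, 0, 0.05, 0, 0, -0.02, 6.25, 0, 0, 0.05, 0, 0, 0, 6.25, 0, 0, 0.05, 0, 0, 0, 6.25, 0, 0, 0.05, 0, 0.03, 0, 0, 0, 0, 0.05, 0.02, 0.035, 0, 0, 0, 0, 0.05, 0.02, 0.035, 0, 0, 0, 0, 0.05, 0.02, 0.035, 0, 0, 0, 0, 0.05])

```text
clock: 24.18
eef_pos: [0.5532, 0.0214, 0.453]
tool_rot: [0.73, 0.684, -0.001, -0.001]
ft_force: [0.8, -0.8, 0.4]
grip_width: 0.0407
```

Request:
drive_tool(steps=[0, 0.035, 0, 0, 0, 0, 0.05, 0, 0.035, 0, 0, 0, 0, 0.05, 0, 0, 0, 0, 0, 0, 0.05, 0, 0, 0, 0, 0, 0, 0.05])

```text
clock: 24.52
eef_pos: [0.6241, 0.0165, 0.4481]
tool_rot: [0.729, 0.684, -0.004, -0.003]
ft_force: [-0.1, 0.7, -1.2]
grip_width: 0.0406
```

Run:
```python
from h import *
im,d,c=take("wrist","wrist26"); goto(toW([.06,0,.45]))
pt=proj(toW([.0688*np.sin(.349),0,.19+.0688*np.cos(.349)]),c); print("pointer px",pt)
x,y=max(int(pt[0])-50,0),max(int(pt[1])-37,0); print(x,y)
cv2.imwrite("pics/z_w26.png",cv2.resize(cv2.cvtColor(im[y:y+75,x:x+100],cv2.COLOR_RGB2BGR),None,fx=8,fy=8,interpolation=cv2.INTER_CUBIC))
```

```text
pos [0.6224 0.0164 0.4508] yaw 86.32 shift tool [ 0.0073 -0.025   0.001 ]
pointer px [260.9716388  122.23987308]
210 85
```

View pics/wrist26.png

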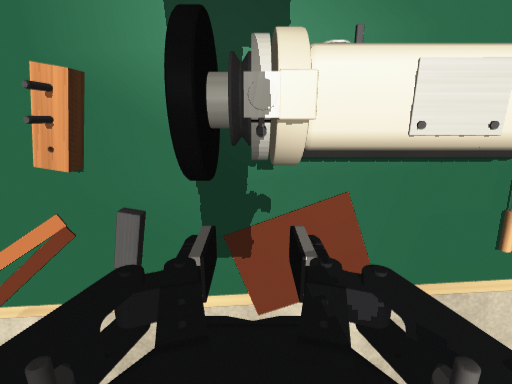

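View pics/z_w26.png

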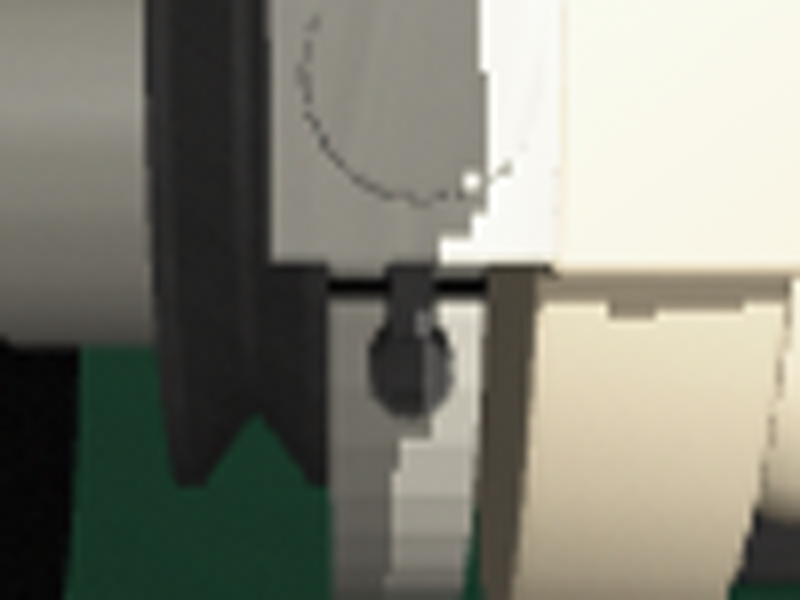

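The dark mark line is at zoom row about 286, right at the pointer's inner end, near (410,275). I'll compute its angle.

Run:
```python
from h import *
im,d,c=load("wrist26"); f=lambda x,y:(210+(x+.5)/8-.5,85+(y+.5)/8-.5)
for q in ((350,286),(465,286),(350,280),(350,295)): 
    p,a=cyl(*f(*q),c); print(q,p.round(4),a.round(2),"mm off",round((a-20)*np.pi/180*68.8,2))
t=[.0688*np.sin(.349),0,.19+.0688*np.cos(.349)]
print("edge x of block (row 268):",toM(onz(*f(400,266),.277,c)))
for a in(16,18,20,22,24): print(a,((proj(toW([.066*np.sin(np.radians(a)),-.004,.19+.066*np.cos(np.radians(a))]),c)-[210,85]+.5)*8).round(0))
```

```text
(350, 286) [ 0.0218 -0.007   0.0623] 19.31 mm off -0.83
(465, 286) [0.0218 0.0063 0.0623] 19.33 mm off -0.81
(350, 280) [ 0.0212 -0.007   0.0625] 18.69 mm off -1.57
(350, 295) [ 0.0228 -0.007   0.0619] 20.25 mm off 0.3
edge x of block (row 268): [ 0.01951622 -0.00184142  0.277     ]
16 [377. 254.]
18 [377. 274.]
20 [377. 293.]
22 [377. 312.]
24 [376. 330.]
```

The mark is within about 1 mm of the pointer by the direct ray, or 2 to 2.5 mm if I apply the small calibration shift seen on the block edge. Both are under 4 mm. Handing in.

Run:
```python
from h import *
for n in("top0","top25"):
    pass
a,da,ca=load("top0"); b,db,cb=load("top25")
A,Bc=cloud(da,ca),cloud(db,cb)
def cen(im,P,lo,hi,box):
    u0,v0,u1,v1=box; m=np.zeros(P.shape[:2],bool); m[v0:v1,u0:u1]=1; m&=(P[...,2]>lo)&(P[...,2]<hi); return P[m].mean(0).round(4),m.sum()
for nm,lo,hi,box in(("weight",.02,.04,(295,115,325,160)),("jar",.08,.105,(145,255,180,285)),("punches",.06,.11,(318,195,350,220))):
    print(nm,cen(a,A,lo,hi,box),cen(b,Bc,lo,hi,box))
print(job_done())
```

```text
weight (array([ 0.7699, -0.2353,  0.0296]), np.int64(384)) (array([ 0.7699, -0.235 ,  0.0298]), np.int64(390))
jar (array([0.2863, 0.2919, 0.0945]), np.int64(205)) (array([0.2863, 0.2919, 0.094 ]), np.int64(205))
punches (array([ 0.5128, -0.3064,  0.0874]), np.int64(34)) (array([ 0.5133, -0.3063,  0.0879]), np.int64(33))
the job is handed in; nothing more can be done
None
```

The job is handed in: the pin sits fully home in the bushing, the mark is at the pointer, and I tried the wheel against the pin and let go. I set the pin in the bushing and turned the wheel about 22° by its rim, when the pin dropped into the notch. Pressing the wheel on against the pin came next. I then eased it back into its play, released it and backed the arm off. No move after about 24.5 s of the 64 s.

**Last checks**
- **Pin:** the head top dropped 8–9 mm to about 0.305 m by the camera, against the nominal 0.303 m. It stayed there after release.
- **Mark:** it was about 0.8 mm from the pointer by the direct ray. Allowing for a small calibration shift seen on the bushing block's edge, it could be about 2.3 mm. Both are under the 4 mm limit.
- **Other tools:** the weight, jar and punches had not moved beyond about 0.5 mm. The arm was free in the air, clear of everything.

**What disagreed:** the press on the pin is inferred, not measured. The moment reading carries a bias of about 0.4 N m from the gripper's weight when tilted, and its reference point is not stated. Taking it at the gripper's TCP gives about 5 N; taking it at the wrist flange, which the bias points to, gives about 8–12 N. Both are above 4 N for over a second and below 15 N. However, the free-turn readings forwards and backwards matched the stated 0.15 N m friction only roughly.

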